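# Close up a room-thermostat kit: battery, board, cover, dial knob

### The arm

A 6-joint arm with a two-finger parallel gripper is mounted at the origin on the work surface. World frame = base frame: x ahead of the robot, y to its left, z up, the work surface at z = 0. Lengths are in m, angles in rad, forces in N, time in s.
With the tool pointing down it reaches from about 0.3 to 0.875 m from the base axis. Payload 6.4 kg.
Tool frame: the origin (TCP) lies at the centre of the arm's flange, where the gripper is bolted on; the fingertips stand 173 mm ahead of it and the grasp point (between the pads) lies 155 mm ahead of it (ctrl.pinch_z is the distance from the TCP to the grasp point, in m); z points along the fingers, y is the direction in which the jaws open and shut (so a half turn about z gives the same grasp; the last joint's range is limited). The gripper opens to 85 mm and grips with 20 to 120 N. Pads are 22 mm wide; open, the fingers measure 114 mm over their backs; the gripper's body (76 mm by 85 mm) begins 54 mm behind the grasp point. The pads swing forward as they close: fully open they stand 13 mm farther back than shut.
Start: joints at [-1.529, 0.181, 1.607, -0, 1.354, -0.206], TCP at [0.141, -0.557, 0.405] pointing down, gripper open.
Joint ranges: [-2.99, 2.99], [-0.89, 2.07], [0.3, 2.58], [-1.14, 4.28], [0, 2.63], [-3.12, 3.12]. Speed limits (rad/s): [2.57, 2.57, 3.01, 3.14, 3.14, 3.14].

### API

Orientations are given as a unit quaternion [w, x, y, z].
In Python, from bench import ctrl gives the robot as it stands.
- The arm moves only by the tool drive_tool, never from a script. Its argument "commands" is a list that holds one entry, the list of rows, each a list of 7 numbers: the shift along the tool's x, y, z in units of 50 mm (1.0 is 50 mm), then the turn, a rotation vector about the tool's x, y, z in units of 8 degrees (1.0 is 8 degrees), then the closure in counts, from 0 (fully open) to 255 (shut). A call has 1 to 10 rows; each row shifts and turns the commanded pose from where the row before left it, along the tool's axes as they then stand; what a row does not reach is not made up. A row lasts 1/10 s, in which the tool goes at most 50 mm and 8.59 degrees, less where a joint would pass 70% of its speed; a pose out of reach is approached as far as the arm can. A call is refused whole if a number of a shift passes 1 or a number of a turn 1, either way. A call with a gripper value outside its range is refused whole. The fingers move at their own pace and stop on an object; the grip force is fixed at half the most. Time passes only in rows, so rows that do not move let the fingers close. It gives the time, the measured TCP pose, the force and the opening at its end, in the units of the state.
- ctrl.get_obs(): the state, without advancing time (a new reading comes with each control period).
- ctrl.camera(name): name is "scene" or "top" or "wrist"; returns a dict with "pixels" (400x640x3 uint8, red, green, blue), "depth" (400x640 float32, m along the optical axis (not along the pixel's ray), 0 where there is no reading), "intrinsics" (3x3 intrinsics, pixels), "R" (3x3) and "t" (3): a world point X has camera coordinates R X + t; the wrist camera has in their place "tool_from_camera" (4x4, takes a point from camera to tool coordinates, whose origin is the TCP and whose axes are the flange's). Camera axes: x right, y down, z forward; pixel columns grow to the right and rows downward; lengths in m; the calibration is good to about 2 mm. A picture is of the moment at which its call begins: read the wrist's pose just before it.
- ctrl.hand_in(): hands the job in, once; it reports no verdict.
The state is a dict: "time_s": time; "q": joint angles; "dq": joint speeds; "joint_efforts": joint torques, N m; "eef_pos": TCP position; "eef_rot": TCP orientation; "wrist_force": force on the tool from outside, world axes, zero at the start; "torque": the same for the moment, N m; "opening": opening from 0.0 (shut) to 1.0 (fully open).
Only numpy, scipy, OpenCV 4.12 (cv2) and the standard library are available. Lean on these libraries where they do the work, as an engineer would, in place of code of your own. Each camera call takes 0.05 s, during which the arm holds its last target. There are 200 camera calls.

### The job

Assemble the thermostat on its grey base plate: lay the battery in its cradle with the snap terminals against the contact plate, seat the green board over it on the standoffs with its notch round the black key post, slide the deep cover down over everything until it sits flat on the base plate with the board's shaft coming up through its hole, then push the dial knob onto the shaft until it rests on the cover. Do them in that order, let go of each part once it is home, and leave the solder reel, tip-cleaner tin, flux bottle, screwdriver and side cutters where they lie.

Things in the scene. Friction and masses are not known exactly. Their poses are not given: they have to be found in the camera images.
- case_base: Fixed grey plate 4 mm thick, 74 wide, x-60 to 54, then a narrow tab to x62; origin on its underside, z up. In mm: black key post d7 at x36.5,y0 to z37; 4 standoffs top z26; guide posts d5, coned, to z34 at x+-32,y+-25 and x+-46,y+-14 (board play 1.5, cover 2); battery cradle centred at 0,0, floor z4, play 2: low posts x+-18,y+-17 (z14) and x-28; contact plate face x26 (z16).
- battery: 9 V block lying flat, dark with copper band, 48.5 long x 26.5 wide x 17.5 mm tall. Origin: on the underside at the outer end of its two steel snap terminals, midway across; x points out of the terminal end (its middle is at x -24), z up. Seated, x axes agree with the base's and its origin is at base x 24, y 0, z 4 mm.
- board: Green board 84x42x2.4 mm, origin centre of underside, x along, z up. Notch 11 wide, 10.5 deep in the middle of its +x end. Grip it by the finned heat sink: 36 (x) x 22 (y), z 2.4 to 18.4, centred x 8, y 0, clear on both long sides. Potentiometer at x -28, y 0: steel shaft d8, tip z 40. Other parts under 14 mm. Seated: parallel to the base, at base x 0, y 0, z 26, shaft tip at base z 66.
- cover: Grey plastic cover, open side down, 106 (x) x 64 (y) x 48 mm tall, walls 2.5, top 3. Origin: centre of its lower rim, z up. Round hole d17 in the top at x -28, y 0, ringed by scale marks; dark display window at x +24. Seated: parallel to the base, at base x 0, y 0, z 4 mm (top at z 52), the shaft standing 14 mm out of the hole.
- dial_knob: Black ribbed dial knob with silver top and white pointer line, 34 diameter x 20 mm tall, standing on its open side. Origin: centre of its underside, z up. Blind bore 11.4 diameter, 16 deep, up from the underside; slips freely over the shaft; its turn does not matter. Seated: on the shaft's axis, underside on the cover at base z 52 mm.
- solder_reel: Bystander: reel of solder standing on end, dark flanges, grey winding, 55 diameter x 44 mm tall. Origin: centre of its underside.
- tip_tin: Bystander: round blue open tin of brass wool, 56 diameter x 36 mm tall. Origin: centre of its underside.
- flux_bottle: Bystander: small amber bottle with a black cap, 34 diameter x 55 mm tall. Origin: centre of its underside.
- screwdriver: Bystander: screwdriver lying flat, 150 mm long, yellow handle 26 mm thick. Origin: under its middle, on the bench; x points from handle to tip.
- side_cutters: Bystander: side cutters lying flat, about 130 mm long, 55 wide, 12 mm thick, blue handles. Origin: on the bench under the middle part; x points towards the jaws (x -91 to +42 mm).
Mind the look-alikes: they are no part of the job. What is shaped like the battery but pink or red is not meant. Leave any turquoise look-alike of the dial_knob alone.

How it is judged:
On the way, in this order (a step that is already met when the one before it is completed fails the run):
1. the battery lies in the cradle of the base, terminals towards the contact plate, released (x of battery in the frame of case_base between 0.0185 and 0.03 m and y of battery in the frame of case_base between -0.006 and 0.006 m and z of battery in the frame of case_base between 0.002 and 0.007 m and angle between battery's own z axis and vertical below 0.1 rad and angle between the x axis of battery and the x axis of case_base, either way round below 0.2 rad and contact force between the fingers and battery below 0.1 N and linear speed of battery below 0.02 m/s), for 0.2 s.
2. the board lies level on the standoffs over the battery, its notch round the key post, released (x of battery in the frame of case_base between 0.0185 and 0.03 m and y of battery in the frame of case_base between -0.006 and 0.006 m and z of battery in the frame of case_base between 0.002 and 0.007 m and angle between battery's own z axis and vertical below 0.1 rad and angle between the x axis of battery and the x axis of case_base, either way round below 0.2 rad and x of board in the frame of case_base between -0.004 and 0.004 m and y of board in the frame of case_base between -0.004 and 0.004 m and z of board in the frame of case_base between 0.0235 and 0.0285 m and angle between board's own z axis and vertical below 0.06 rad and angle between the x axis of board and the x axis of case_base, either way round below 0.12 rad and contact force between the fingers and board below 0.1 N and linear speed of board below 0.02 m/s), for 0.2 s.
3. the cover is down flat on the base plate over the board, the shaft through its hole, released (x of battery in the frame of case_base between 0.0185 and 0.03 m and y of battery in the frame of case_base between -0.006 and 0.006 m and z of battery in the frame of case_base between 0.002 and 0.007 m and angle between battery's own z axis and vertical below 0.1 rad and angle between the x axis of battery and the x axis of case_base, either way round below 0.2 rad and x of board in the frame of case_base between -0.004 and 0.004 m and y of board in the frame of case_base between -0.004 and 0.004 m and z of board in the frame of case_base between 0.0235 and 0.0285 m and angle between each of board, cover's own z axis and vertical below 0.06 rad and angle between the x axis of each of board, cover and the x axis of case_base, either way round below 0.12 rad and x of cover in the frame of case_base between -0.005 and 0.005 m and y of cover in the frame of case_base between -0.005 and 0.005 m and z of cover in the frame of case_base between 0.002 and 0.0065 m and contact force between the fingers and cover below 0.1 N and linear speed of cover below 0.02 m/s), for 0.2 s.
At the end, for the whole second after the job is handed in: In the base's frame: battery origin at x 18.5-30, y +-6, z 2-7 mm, turned under 0.2 rad; board x, y +-4, z 23.5-28.5 mm; cover x, y +-5, z 2-6.5 mm; both level, turned under 0.12 rad; knob upright, within 5 mm of the shaft in x and y, z 49.5-55.5 mm; all four released, at rest (all of step 3 and x of dial_knob in the frame of board between -0.033 and -0.023 m and y of dial_knob in the frame of board between -0.005 and 0.005 m and z of dial_knob in the frame of case_base between 0.0495 and 0.0555 m and angle between dial_knob's own z axis and vertical below 0.1 rad and contact force between the fingers and battery below 0.1 N and linear speed of each of battery, board, dial_knob below 0.02 m/s and contact force between the fingers and board below 0.1 N and contact force between the fingers and dial_knob below 0.1 N); the robot touches nothing.
It fails at once if the solder reel is shifted by more than 30 mm (distance of solder_reel from where it was at the start of the episode above 0.03 m).
It fails at once if the tip-cleaner tin is shifted by more than 30 mm (distance of tip_tin from where it was at the start of the episode above 0.03 m).
It fails at once if the flux bottle is shifted by more than 30 mm (distance of flux_bottle from where it was at the start of the episode above 0.03 m).
It fails at once if the screwdriver is shifted by more than 30 mm (distance of screwdriver from where it was at the start of the episode above 0.03 m).
It fails at once if the side cutters are shifted by more than 30 mm (distance of side_cutters from where it was at the start of the episode above 0.03 m).
It also fails if it takes over 128 s, if anything falls off the work surface, if the arm or the gripper's body presses on something with over 40 N, if the wrist force passes 120 N, or if a joint passes its speed limit or range.

## Working session

There is one attempt and no reset: what is moved stays moved. The work goes in short steps, Python scripts to look and compute and a tool call to move; the robot and the scene stay as the last step left them, time stands still between calls to the robot, and variables do not carry over. Pictures are saved under pics/ and viewed, about 12 in all and at most 16, crops included, and the job is handed in when it is done.

Besides the shell and the picture viewer there is one more tool, called after "Call:" as name(argument=value, ...), one argument or row to a line, values as JSON. drive_tool: Moves the arm, as the interface text tells. Its arguments: {"type":"object","properties":{"commands":{"type":"array","items":{"type":"array","items":{"type":"array","items":{"type":"number"}}}}},"required":["commands"]}

```bash
ls; mkdir -p pics
python3 - <<'E'
from bench import ctrl
import cv2,numpy as np
o=ctrl.get_obs();print(o)
for n in ["top","scene"]:
    c=ctrl.camera(n);cv2.imwrite(f"pics/{n}0.png",c["pixels"][:,:,::-1]);np.savez(f"{n}0.npz",**c)
    print(n,c["intrinsics"],c["R"],c["t"],c["depth"].min(),c["depth"].max())
E
```

```text
pics
{'time_s': 0.0, 'q': array([-1.52928399e+00,  1.81589839e-01,  1.60801004e+00,  7.01915018e-06,
        1.35381898e+00, -2.06330413e-01]), 'dq': array([-0.00112582, -0.00030347,  0.00062535, -0.00063154, -0.00070066,
       -0.00221414]), 'joint_efforts': array([ 7.67434040e-05, -4.44876981e+01, -3.51334476e+01, -2.23931111e-04,
        9.10861418e-03,  1.82755895e-05]), 'eef_pos': array([ 0.14104535, -0.55717135,  0.40375546]), 'eef_rot': array([-9.09722955e-04,  9.92331248e-01,  1.23603645e-01,  7.85778323e-05]), 'wrist_force': array([-0.21729081,  0.66211307, -0.36961681]), 'torque': array([-0.03285553,  0.02871028, -0.044916  ]), 'opening': 0.9957886358137761}
top [[364.77465453   0.         317.39500183]
 [  0.         364.77465453 194.48584715]
 [  0.           0.           1.        ]] [[-0.02126815 -0.99965611  0.01534064]
 [-0.99596152  0.01984585 -0.08756021]
 [ 0.08722565 -0.01714093 -0.9960411 ]] [-0.00628251  0.56073439  0.83618585] 0.0 1.7614577
scene [[506.44372743   0.         319.52505628]
 [  0.         506.44372743 201.42121496]
 [  0.           0.           1.        ]] [[ 0.57198171  0.82022725  0.00801197]
 [ 0.56609353 -0.38765649 -0.72750297]
 [-0.59361186  0.42065391 -0.68605776]] [-0.32250374 -0.28645379  1.53945281] 0.0 3.999198
```

View pics/top0.png

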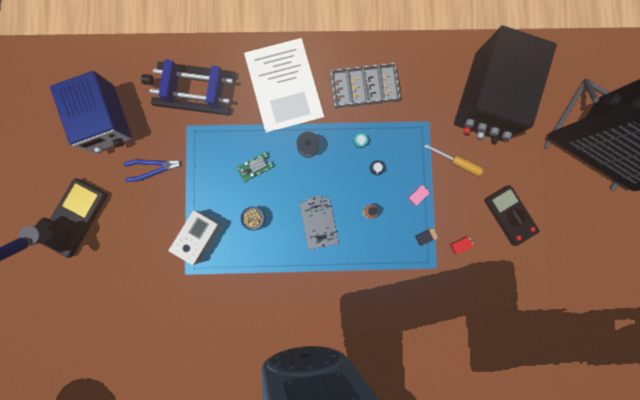

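View pics/scene0.png

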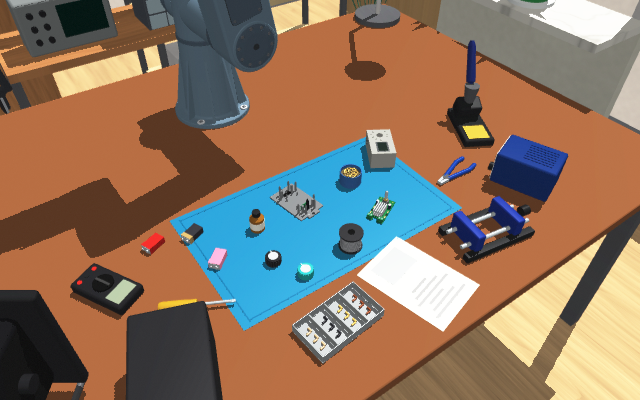

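```bash
cat > lib.py <<'E'
import numpy as np,cv2
from bench import ctrl
from scipy.spatial.transform import Rotation as Ro
def pose():
    o=ctrl.get_obs();q=o["eef_rot"];T=np.eye(4)
    T[:3,:3]=Ro.from_quat([q[1],q[2],q[3],q[0]]).as_matrix();T[:3,3]=o["eef_pos"];return T
def shot(name,save=None):
    T=pose();c=dict(ctrl.camera(name))
    if "R" in c:
        W=np.eye(4);W[:3,:3]=c["R"].T;W[:3,3]=-c["R"].T@c["t"]
    else: W=T@c["tool_from_camera"]
    d=dict(im=c["pixels"],depth=c["depth"],K=c["intrinsics"],W=W)
    if save: cv2.imwrite(f"pics/{save}.png",c["pixels"][:,:,::-1]);np.savez(f"{save}.npz",**d)
    return d
def plane(d,uv,z):
    uv=np.atleast_2d(uv).astype(float);r=np.c_[uv,np.ones(len(uv))]@np.linalg.inv(d["K"]).T@d["W"][:3,:3].T
    c=d["W"][:3,3];s=(z-c[2])/r[:,2:];return c+s*r
def cloud(d):
    v,u=np.mgrid[:400,:640];Z=d["depth"];p=np.stack([u,v,np.ones_like(u)],-1)@np.linalg.inv(d["K"]).T*Z[...,None]
    return p@d["W"][:3,:3].T+d["W"][:3,3]
def proj(d,X):
    X=np.atleast_2d(X);p=(X-d["W"][:3,3])@d["W"][:3,:3]@d["K"].T;return p[:,:2]/p[:,2:]
def yaw(T=None):  # heading of the tool x axis
    T=pose() if T is None else T
    return np.degrees(np.arctan2(T[1,0],T[0,0]))
def goto(x,y,z,yw):
    """tool-frame shift (50mm units) to a tool-down pose and the turn (8 deg units) about tool z, yaw mod 180"""
    T=pose();s=T[:3,:3].T@(np.array([x,y,z])-T[:3,3])
    Rt=Ro.from_euler('z',yw,degrees=True).as_matrix()@np.diag([1,-1,-1.])
    best=min((Ro.from_matrix(T[:3,:3].T@Rt@np.diag(k)).as_rotvec(degrees=True) for k in([1,1,1],[-1,-1,1])),key=np.linalg.norm)
    print("shift",np.round(s/.05,3),"turn",np.round(best/8,3),"q6",round(float(ctrl.get_obs()["q"][5]),2))
E
python3 - <<'E'
from lib import *
d0=dict(np.load("top0.npz"));W=np.eye(4);W[:3,:3]=d0["R"].T;W[:3,3]=-d0["R"].T@d0["t"]
d=dict(im=d0["pixels"],depth=d0["depth"],K=d0["intrinsics"],W=W)
C=cloud(d)
for n,u,v in [("mat",225,215),("base",320,222),("bat",427,237),("board",256,166),("cover",193,237),("knob",377,168),("turq",361,141),("reel",308,145),("flux",371,212),("tin",253,218),("cutters",152,169),("pink",419,195)]:
    print(n,plane(d,[u,v],0.01)[0].round(3),C[v,u].round(3))
print(ctrl.camera("wrist")["tool_from_camera"].round(3),ctrl.camera("wrist")["intrinsics"].round(0))
im=cv2.resize(d["im"][115:280,165:455,::-1],None,fx=2.7,fy=2.7,interpolation=cv2.INTER_CUBIC);cv2.imwrite("pics/t1.png",im)
E
```

```text
mat [0.517 0.203 0.01 ] [0.518 0.205 0.   ]
base [ 0.496 -0.023  0.01 ] [ 0.496 -0.023  0.001]
bat [ 0.455 -0.278  0.01 ] [ 0.455 -0.275  0.017]
board [0.634 0.128 0.01 ] [0.634 0.129 0.005]
cover [0.467 0.278 0.01 ] [0.468 0.266 0.048]
knob [ 0.623 -0.164  0.01 ] [ 0.622 -0.162  0.02 ]
turq [ 0.69  -0.127  0.01 ] [ 0.689 -0.126  0.018]
reel [0.683 0.002 0.01 ] [0.675 0.002 0.045]
flux [ 0.517 -0.146  0.01 ] [ 0.515 -0.138  0.055]
tin [0.509 0.136 0.01 ] [0.508 0.134 0.026]
cutters [0.631 0.377 0.01 ] [0.632 0.38  0.003]
pink [ 0.556 -0.263  0.01 ] [ 0.555 -0.261  0.017]
[[-0.001 -0.953 -0.304  0.077]
 [ 1.    -0.001  0.     0.   ]
 [-0.001 -0.304  0.953  0.032]
 [ 0.     0.     0.     1.   ]] [[359.   0. 314.]
 [  0. 359. 202.]
 [  0.   0.   1.]]
```

View pics/t1.png

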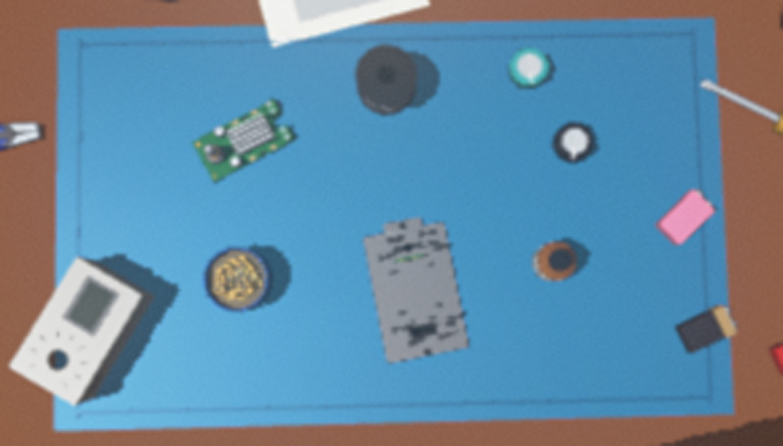

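```bash
python3 -c "
from lib import *
print(yaw());goto(.455,-.27,.33,-70);goto(.455,-.27,.33,14.2)"
```

```text
14.19649476778731
shift [ 7.497 -4.029  1.488] turn [-7.0000e-03  4.0000e-03  1.0525e+01] q6 -0.21
shift [ 7.497 -4.029  1.488] turn [-0.007 -0.001 -0.   ] q6 -0.21
```

Call:
drive_tool(
  commands=[
    [[0.75,-0.4,0.15,0,0,0,0],[0.75,-0.4,0.15,0,0,0,0],[0.75,-0.4,0.15,0,0,0,0],[0.75,-0.4,0.15,0,0,0,0],[0.75,-0.4,0.15,0,0,0,0],[0.75,-0.4,0.15,0,0,0,0],[0.75,-0.4,0.15,0,0,0,0],[0.75,-0.4,0.15,0,0,0,0],[0.75,-0.4,0.15,0,0,0,0],[0.75,-0.4,0.15,0,0,0,0]],
  ],
)

```text
time_s: 1.2
eef_pos: [0.4566, -0.2702, 0.3294]
eef_rot: [0.0, 0.992, 0.124, 0.0]
wrist_force: [1.1, -0.2, 0.0]
opening: 1.001
```

Call:
drive_tool(
  commands=[
    [[0,0,0,0,0,1,0],[0,0,0,0,0,1,0],[0,0,0,0,0,1,0],[0,0,0,0,0,1,0],[0,0,0,0,0,1,0],[0,0,0,0,0,1,0],[0,0,0,0,0,1,0],[0,0,0,0,0,1,0],[0,0,0,0,0,1,0],[0,0,0,0,0,1,0]],
  ],
)

```text
time_s: 2.2
eef_pos: [0.4555, -0.2715, 0.3295]
eef_rot: [-0.0, 0.838, -0.546, -0.0]
wrist_force: [0.8, -0.4, 0.8]
opening: 0.998
```

```bash
python3 -c "
from lib import *
print(pose().round(3),yaw());shot('wrist','w1')"
```

```text
[[ 0.405 -0.914 -0.     0.455]
 [-0.914 -0.405  0.    -0.272]
 [-0.     0.    -1.     0.33 ]
 [ 0.     0.     0.     1.   ]] -66.13271195635735
```

View pics/w1.png

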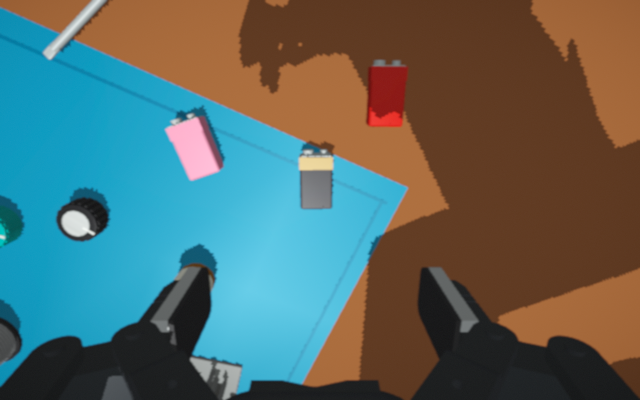

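```bash
cat >> lib.py <<'E'
def top_rect(d,xy,z,tol=.005,rad=.05):
    """min-area rectangle (world, m) of the depth points at height z round xy; pixels recast on plane z"""
    C=cloud(d);m=(abs(C[...,2]-z)<tol)&(np.hypot(C[...,0]-xy[0],C[...,1]-xy[1])<rad)&(d["depth"]>0)
    n,l,s,_=cv2.connectedComponentsWithStats(m.astype(np.uint8));k=1+np.argmax(s[1:,4]);v,u=np.where(l==k)
    P=plane(d,np.c_[u,v],z);r=cv2.minAreaRect((P[:,:2]*1000).astype(np.float32))
    print("n",len(u),"zmed",np.median(C[l==k][:,2]).round(4),"rect mm",np.round(r[0],1),np.round(r[1],1),"ang",round(r[2],1));return P,r
E
python3 - <<'E'
from lib import *
d=dict(np.load("w1.npz"))
P,r=top_rect(d,(.455,-.277),.0175)
print(cv2.boxPoints(r))
E
```

```text
n 1735 zmed 0.0162 rect mm [ 455.9 -277. ] [26.1 44.4] ang 24.7
[[ 434.84003 -262.269  ]
 [ 453.36346 -302.57663]
 [ 477.0542  -291.68948]
 [ 458.53076 -251.38187]]
```

```bash
python3 -c "
from lib import *
goto(.4567,-.2788,.176,-65.3)"
```

```text
shift [0.145 0.035 3.07 ] turn [ 0.001  0.003 -0.153] q6 1.97
```

Call:
drive_tool(
  commands=[
    [[0.14,0.035,0.4,0,0,-0.15,0],[0,0,0.5,0,0,0,0],[0,0,0.5,0,0,0,0],[0,0,0.5,0,0,0,0],[0,0,0.5,0,0,0,0],[0,0,0.4,0,0,0,0],[0,0,0.27,0,0,0,0],[0,0,0,0,0,0,0],[0,0,0,0,0,0,255],[0,0,0,0,0,0,255]],
  ],
)

```text
time_s: 3.25
eef_pos: [0.4574, -0.2792, 0.1774]
eef_rot: [0.0, 0.845, -0.534, 0.001]
wrist_force: [-0.6, 0.3, 0.5]
opening: 0.694
```

Call:
drive_tool(
  commands=[
    [[0,0,0,0,0,0,255],[0,0,0,0,0,0,255],[0,0,0,0,0,0,255],[0,0,0,0,0,0,255],[0,0,0,0,0,0,255],[0,0,0,0,0,0,255]],
  ],
)

```text
time_s: 3.85
eef_pos: [0.4573, -0.2791, 0.1773]
eef_rot: [0.0, 0.845, -0.534, 0.001]
wrist_force: [-0.5, -0.5, 6.7]
opening: 0.289
```

Call:
drive_tool(
  commands=[
    [[0,0,-0.2,0,0,0,255],[0,0,-0.4,0,0,0,255],[0,0,-0.6,0,0,0,255],[0,0,-0.7,0,0,0,255],[0,0,-0.7,0,0,0,255],[0,0,-0.6,0,0,0,255]],
  ],
)

```text
time_s: 4.45
eef_pos: [0.4567, -0.2785, 0.3386]
eef_rot: [0.0, 0.845, -0.534, 0.001]
wrist_force: [0.9, 0.0, -0.6]
opening: 0.292
```

Call:
drive_tool(
  commands=[
    [[0,0,0,0,0,-0.94,255],[0,0,0,0,0,-0.94,255],[0,0,0,0,0,-0.94,255],[0,0,0,0,0,-0.94,255],[0,0,0,0,0,-0.94,255],[0,0,0,0,0,-0.94,255],[0,0,0,0,0,-0.94,255],[0,0,0,0,0,-0.94,255],[0,0,0,0,0,-0.94,255],[0,0,0,0,0,-0.94,255]],
  ],
)

```text
time_s: 5.45
eef_pos: [0.4566, -0.2784, 0.3365]
eef_rot: [-0.0, 0.995, 0.095, -0.0]
wrist_force: [0.5, -0.6, 0.0]
opening: 0.291
```

```bash
python3 -c "
from lib import *
print(pose().round(3),yaw(),ctrl.get_obs()['opening']);goto(.42,-.035,.33,10)"
```

```text
[[ 0.982  0.189 -0.     0.457]
 [ 0.189 -0.982  0.    -0.278]
 [-0.    -0.    -1.     0.337]
 [ 0.     0.     0.     1.   ]] 10.912378231633362 0.2906271302004757
shift [ 0.203 -4.919  0.131] turn [-0.002  0.001  0.114] q6 0.61
```

Call:
drive_tool(
  commands=[
    [[0,-0.5,0,0,0,0,255],[0,-0.7,0,0,0,0,255],[0,-0.7,0,0,0,0,255],[0,-0.7,0,0,0,0,255],[0,-0.7,0,0,0,0,255],[0.1,-0.7,0,0,0,0,255],[0.1,-0.6,0.1,0,0,0,255],[0,-0.3,0,0,0,0,255],[0,0,0,0,0,0,255],[0,0,0,0,0,0,255]],
  ],
)

```text
time_s: 6.45
eef_pos: [0.4216, -0.0361, 0.3316]
eef_rot: [0.0, 0.996, 0.093, 0.0]
wrist_force: [-0.2, -0.7, -0.9]
opening: 0.29
```

```bash
python3 -c "
from lib import *
print(pose().round(4));shot('wrist','w2')"
```

```text
[[ 9.828e-01  1.849e-01  6.000e-04  4.216e-01]
 [ 1.849e-01 -9.828e-01 -6.000e-04 -3.610e-02]
 [ 5.000e-04  7.000e-04 -1.000e+00  3.316e-01]
 [ 0.000e+00  0.000e+00  0.000e+00  1.000e+00]]
```

View pics/w2.png

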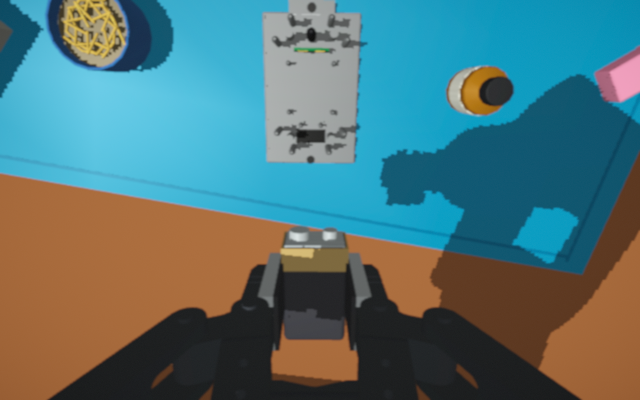

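Run:
```python
from lib import *
d=dict(np.load("w2.npz"));C=cloud(d);im=d["im"]
hsv=cv2.cvtColor(im,cv2.COLOR_RGB2HSV)
m=((hsv[...,1]<60)&(hsv[...,2]>110)).astype(np.uint8);m[:, :230]=0;m[:,400:]=0;m[200:]=0
P=plane(d,np.c_[np.where(m)[::-1]],.004)
a=np.radians(yaw(pose()));
k=cv2.morphologyEx(m,cv2.MORPH_CLOSE,np.ones((9,9)))
k=cv2.morphologyEx(k,cv2.MORPH_OPEN,np.ones((61,61)))  # drop tab
v,u=np.where(k);P=plane(d,np.c_[u,v],.004);r=cv2.minAreaRect((P[:,:2]*1000).astype(np.float32));print("plate",r)
# edges by fitting side lines row by row
rows=range(60,155);L=[];R=[]
for y in rows:
    x=np.where(m[y])[0]; L.append((x.min()-.5,y));R.append((x.max()+.5,y))
for n,E in(("L",L),("R",R)):
    Q=plane(d,np.array(E),.004)[:,:2]*1000;f=cv2.fitLine(Q.astype(np.float32),cv2.DIST_HUBER,0,.5,.01).ravel();print(n,np.degrees(np.arctan2(f[1],f[0])).round(2),f[2:])
cols=range(272,350);E=[]
for x in cols: E.append((x,np.where(m[:,x])[0].max()+.5))
Q=plane(d,np.array(E),.004)[:,:2]*1000;f=cv2.fitLine(Q.astype(np.float32),cv2.DIST_HUBER,0,.5,.01).ravel();print("rear",np.degrees(np.arctan2(f[1],f[0])).round(2),f[2:])
# key post top: dark blob around (312,33)
b=(hsv[20:48,296:330,2]<60);v,u=np.where(b);print("key px",u.mean()+296,v.mean()+20,len(u),plane(d,[u.mean()+296,v.min()+22],.037))
T=pose();
# held battery in tool frame
X=(C-T[:3,3])@T[:3,:3];s=(X[...,2]>.13)&(X[...,2]<.18)&(abs(X[...,1])<.012);s[:225]=0;s[345:]=0
q=X[s];h=[ (z0,len(t:=q[(q[:,2]>z0)&(q[:,2]<z0+.004)]),t[:,0].max().round(4) if len(t) else 0,t[:,0].min().round(4) if len(t) else 0) for z0 in np.arange(.13,.18,.004)];print(h)
print(X[236,299],X[236,329],X[290,312])
for p in [(0,2),(1,1)]: pass
cv2.imwrite("pics/w2c.png",cv2.resize(im[0:170,250:370,::-1],None,fx=4.5,fy=3.5))
```

```text
plate ((497.89459228515625, -19.643680572509766), (65.70846557617188, 72.6688232421875), 10.597208023071289)
L 10.21 [470.7898    12.308255]
R 9.64 [486.48163  -58.670334]
rear -80.44 [439.6967  -35.55575]
key px 311.08988764044943 34.73033707865169 89 [[ 0.53265939 -0.01385332  0.037     ]]
[(np.float64(0.13), 0, 0, 0), (np.float64(0.134), 0, 0, 0), (np.float64(0.138), 0, 0, 0), (np.float64(0.14200000000000002), 0, 0, 0), (np.float64(0.14600000000000002), 0, 0, 0), (np.float64(0.15000000000000002), 0, 0, 0), (np.float64(0.15400000000000003), 0, 0, 0), (np.float64(0.15800000000000003), 5260, np.float64(0.0184), np.float64(-0.0267)), (np.float64(0.16200000000000003), 516, np.float64(0.0219), np.float64(-0.027)), (np.float64(0.16600000000000004), 453, np.float64(0.0219), np.float64(0.017)), (np.float64(0.17000000000000004), 166, np.float64(0.022), np.float64(0.0169)), (np.float64(0.17400000000000004), 64, np.float64(0.0211), np.float64(0.0172)), (np.float64(0.17800000000000005), 1, np.float64(0.0171), np.float64(0.0171))]
[ 0.02044143 -0.00615934  0.16483482] [0.01966467 0.00595235 0.16664601] [-0.00166277 -0.00096321  0.16065919]
```

Run:
```python
from lib import *
d0=dict(np.load("top0.npz"));W=np.eye(4);W[:3,:3]=d0["R"].T;W[:3,3]=-d0["R"].T@d0["t"]
d=dict(im=d0["pixels"],K=d0["intrinsics"],W=W)
hsv=cv2.cvtColor(d["im"],cv2.COLOR_RGB2HSV);m=((hsv[...,1]<70)).astype(np.uint8);m[:190]=0;m[255:]=0;m[:,:290]=0;m[:,350:]=0
m=cv2.morphologyEx(m,cv2.MORPH_CLOSE,np.ones((7,7)))
n,l,s,_=cv2.connectedComponentsWithStats(m);m=l==1+np.argmax(s[1:,4])
v,u=np.where(m);P=plane(d,np.c_[u,v],.004)*1000;y=np.radians(9.92);q=P[:,:2]@np.array([[np.cos(y),-np.sin(y)],[np.sin(y),np.cos(y)]])
print("s/n",[np.percentile(q[:,i],[.3,1,50,99,99.7]).round(1) for i in(0,1)],len(u))
goto(.4978-.022*0,-.0197,.30,9.92)
```

```text
s/n [array([427.5, 428.4, 484.9, 545.4, 547.1]), array([-140.2, -139.7, -104.3,  -69. ,  -68.5])] 1465
shift [ 1.557 -0.051  0.633] turn [ 0.005 -0.004  0.085] q6 1.02
```

View pics/w2c.png

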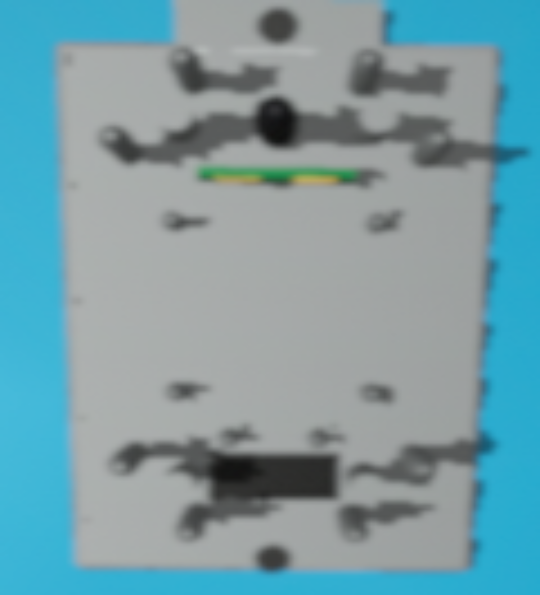

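Run:
```python
from lib import *
d=dict(np.load("w2.npz"));y=np.radians(9.92);A=np.array([[np.cos(y),-np.sin(y)],[np.sin(y),np.cos(y)]])
for n,c,z in [("contact L",(200,172),.016),("contact R",(357,172),.016),("lowFL",(168,219),.014),("lowFR",(374,222),.014),("lowRL",(173,391),.014),("lowRR",(368,391),.014),("gFL",(183,56),.034),("gFR",(371,57),.034),("g2L",(112,136),.034),("g2R",(438,140),.034),("key",(277,103),.037)]:
    q=(plane(d,[c[0]/4.5+250,c[1]/3.5],z)[0,:2]*1000)@A;print(n,(q-[487,-105]).round(1))
```

```text
contact L [25.9 11.8]
contact R [ 26.2 -13.7]
lowFL [16.8 17.3]
lowFR [ 16.6 -16.8]
lowRL [-18.7  16.8]
lowRR [-18.3 -16.8]
gFL [44.7 13.3]
gFR [ 44.8 -14.6]
g2L [30.6 24.2]
g2R [ 30.4 -25.1]
key [36.3 -0.7]
```

```bash
python3 -c "
from lib import *
goto(.4994,-.0195,.24,9.92)"
```

```text
shift [ 1.588 -0.05   1.833] turn [ 0.005 -0.004  0.085] q6 1.02
```

Call:
drive_tool(
  commands=[
    [[0.4,-0.05,0.2,0,0,0.085,255],[0.4,0,0.4,0,0,0,255],[0.4,0,0.4,0,0,0,255],[0.39,0,0.4,0,0,0,255],[0,0,0.43,0,0,0,255],[0,0,0,0,0,0,255],[0,0,0,0,0,0,255]],
  ],
)

```text
time_s: 7.2
eef_pos: [0.4993, -0.0205, 0.2396]
eef_rot: [-0.0, 0.996, 0.086, -0.001]
wrist_force: [0.1, 0.4, 0.1]
opening: 0.291
```

```bash
python3 -c "
from lib import *
goto(.4994,-.0195,.1825,9.92);shot('wrist','w3')"
```

```text
shift [ 0.007 -0.018  1.142] turn [-0.004  0.009 -0.009] q6 1.12
```

View pics/w3.png

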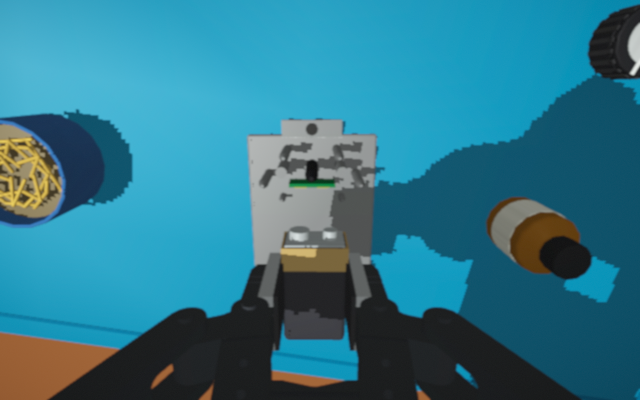

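Call:
drive_tool(
  commands=[
    [[0,-0.01,0.3,0,0,0,255],[0,0,0.3,0,0,0,255],[0,0,0.2,0,0,0,255],[0,0,0.12,0,0,0,255],[0,0,0.1,0,0,0,255],[0,0,0.08,0,0,0,255],[0,0,0.05,0,0,0,255],[0,0,0,0,0,0,255]],
  ],
)

```text
time_s: 8.05
eef_pos: [0.4993, -0.0191, 0.1821]
eef_rot: [-0.0, 0.996, 0.086, -0.0]
wrist_force: [-0.2, -0.1, -0.9]
opening: 0.292
```

Call:
drive_tool(
  commands=[
    [[0,0,0,0,0,0,200],[0,0,0,0,0,0,120],[0,0,0,0,0,0,60],[0,0,0,0,0,0,0],[0,0,0,0,0,0,0],[0,0,0,0,0,0,0],[0,0,0,0,0,0,0],[0,0,0,0,0,0,0]],
  ],
)

```text
time_s: 8.85
eef_pos: [0.4993, -0.0191, 0.1822]
eef_rot: [-0.0, 0.996, 0.086, 0.0]
wrist_force: [0.0, -0.5, -0.0]
opening: 1.003
```

Call:
drive_tool(
  commands=[
    [[0,0,-0.2,0,0,0,0],[0,0,-0.4,0,0,0,0],[0,0,-0.5,0,0,0,0],[0,0,-0.6,0,0,0,0],[-0.3,0,-0.6,0,0,0,0],[-0.5,0,-0.6,0,0,0,0],[-0.4,0,0,0,0,0,0],[-0.3,0,0,0,0,0,0],[0,0,0,0,0,0,0],[0,0,0,0,0,0,0]],
  ],
)

```text
time_s: 9.85
eef_pos: [0.4257, -0.0321, 0.3279]
eef_rot: [0.0, 0.996, 0.086, 0.001]
wrist_force: [0.4, -0.1, -0.3]
opening: 0.996
```

Run:
```python
from lib import *
print(pose()[:3,3].round(4));d=shot('wrist','w4')
P,r=top_rect(d,(.4978,-.02),.0215);print(cv2.boxPoints(r))
y=np.radians(9.92);A=np.array([[np.cos(y),-np.sin(y)],[np.sin(y),np.cos(y)]])
q=P[:,:2]*1000@A-[486.6,-105.2];print("base frame",np.percentile(q,[1,50,99],axis=0).round(1))
im=d["im"];cv2.imwrite("pics/w4c.png",cv2.resize(im[0:300,200:440,::-1],None,fx=2.5,fy=2))
```

```text
[ 0.4257 -0.0321  0.3279]
n 2229 zmed 0.0203 rect mm [495.4 -20.6] [44.5 26.2] ang 9.8
[[471.31274   -11.518198 ]
 [475.78064   -37.306377 ]
 [519.5854    -29.717005 ]
 [515.1175     -3.9288254]]
base frame [[-24.3 -13.2]
 [ -1.2  -0.4]
 [ 19.4  12.3]]
```

View pics/w4c.png

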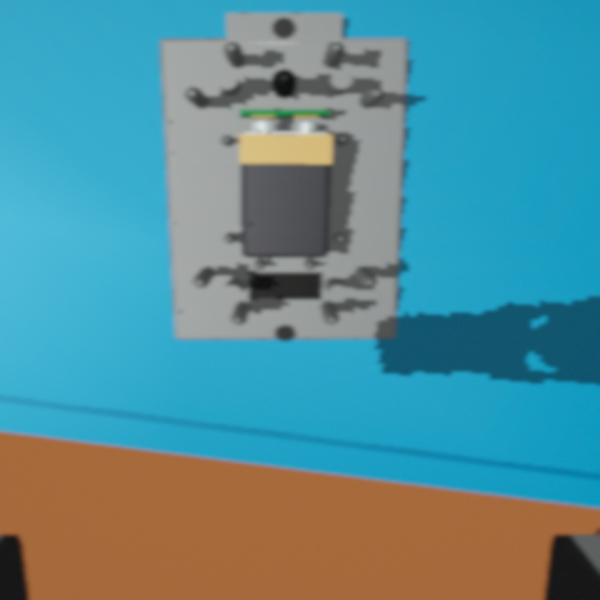

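```bash
python3 -c "
from lib import *
goto(.626,.146,.33,9.92);goto(.626,.146,.33,-65)"
```

```text
shift [ 4.555 -2.821 -0.042] turn [ 0.004 -0.008 -0.002] q6 1.04
shift [ 4.555 -2.821 -0.042] turn [-2.000e-03 -9.000e-03  9.363e+00] q6 1.04
```

Call:
drive_tool(
  commands=[
    [[0.4,-0.25,0,0,0,0,0],[0.6,-0.37,0,0,0,0,0],[0.6,-0.37,0,0,0,0,0],[0.6,-0.37,0,0,0,0,0],[0.6,-0.37,0,0,0,0,0],[0.6,-0.37,0,0,0,0,0],[0.6,-0.37,0,0,0,0,0],[0.4,-0.25,-0.04,0,0,0,0],[0.15,-0.1,0,0,0,0,0]],
  ],
)

```text
time_s: 10.8
eef_pos: [0.6269, 0.1479, 0.3286]
eef_rot: [-0.0, 0.996, 0.087, 0.0]
wrist_force: [0.6, 0.4, -0.5]
opening: 0.999
```

Call:
drive_tool(
  commands=[
    [[0,0,0,0,0,0.94,0],[0,0,0,0,0,0.94,0],[0,0,0,0,0,0.94,0],[0,0,0,0,0,0.94,0],[0,0,0,0,0,0.94,0],[0,0,0,0,0,0.94,0],[0,0,0,0,0,0.94,0],[0,0,0,0,0,0.94,0],[0,0,0,0,0,0.94,0],[0,0,0,0,0,0.94,0]],
  ],
)

```text
time_s: 11.8
eef_pos: [0.6252, 0.1457, 0.3286]
eef_rot: [0.0, 0.841, -0.542, -0.0]
wrist_force: [0.1, 0.4, 1.2]
opening: 0.998
```

Run:
```python
from lib import *
print(pose()[:3,3].round(4),yaw());d=shot('wrist','w5')
P,r=top_rect(d,(.634,.128),.0184,.004);print(cv2.boxPoints(r))
hsv=cv2.cvtColor(d["im"],cv2.COLOR_RGB2HSV)
g=((hsv[...,0]>45)&(hsv[...,0]<80)&(hsv[...,1]>90)).astype(np.uint8)
v,u=np.where(g);P=plane(d,np.c_[u,v],.0024);k=np.hypot(P[:,0]-.634,P[:,1]-.128)<.07
r=cv2.minAreaRect((P[k,:2]*1000).astype(np.float32));print("green",r);print(cv2.boxPoints(r))
C=cloud(d);k=(C[...,2]>.033)&(C[...,2]<.05)&(np.hypot(C[...,0]-.634,C[...,1]-.128)<.07);print("shaft",C[k].mean(0) if k.any() else None,k.sum())
c=proj(d,[.634,.128,.01])[0].astype(int);print(c)
im=d["im"];cv2.imwrite("pics/w5c.png",cv2.resize(im[max(0,c[1]-100):c[1]+100,c[0]-120:c[0]+120,::-1],None,fx=3,fy=3))
```

```text
[0.6252 0.1457 0.3286] -65.60452658821075
n 135 zmed 0.0171 rect mm [645.9 128.2] [ 2.3 35.8] ang 27.0
[[636.7537   143.6377  ]
 [652.9799   111.76197 ]
 [655.0373   112.809265]
 [638.8111   144.685   ]]
green ((633.7868041992188, 130.8893280029297), (40.740055084228516, 82.22978973388672), 26.855716705322266)
[[597.0403  158.3678 ]
 [634.18726  85.00674]
 [670.5333  103.41086]
 [633.38635 176.77191]]
shaft [0.62128524 0.15530355 0.03701131] 84
[312 162]
```

View pics/w5c.png

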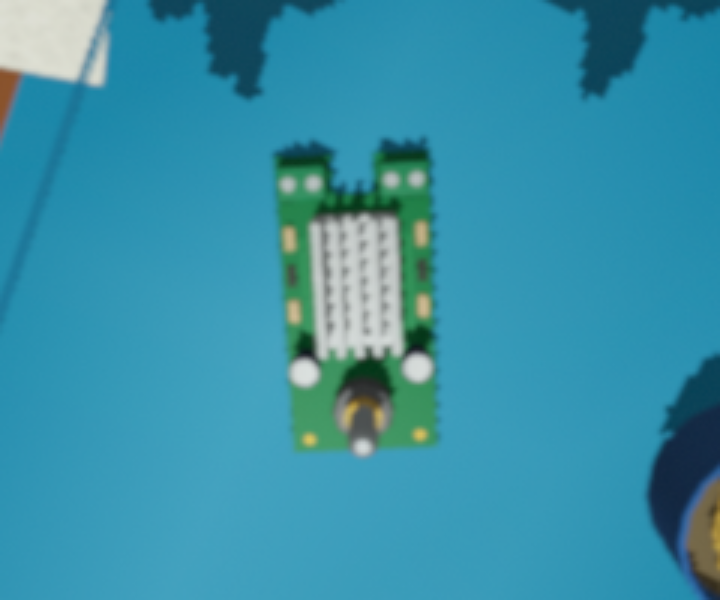

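```bash
python3 -c "
from lib import *
goto(.6374,.1238,.181,-63.2)"
```

```text
shift [ 0.501 -0.048  2.952] turn [ 0.007  0.002 -0.346] q6 2.77
```

Call:
drive_tool(
  commands=[
    [[0.25,0,0,0,0,-0.34,0],[0.25,-0.04,0.3,0,0,0,0],[0,0,0.5,0,0,0,0],[0,0,0.5,0,0,0,0],[0,0,0.5,0,0,0,0],[0,0,0.5,0,0,0,0],[0,0,0.4,0,0,0,0],[0,0,0.25,0,0,0,0],[0,0,0,0,0,0,0],[0,0,0,0,0,0,0]],
  ],
)

```text
time_s: 12.85
eef_pos: [0.6383, 0.1243, 0.1817]
eef_rot: [0.0, 0.855, -0.519, 0.0]
wrist_force: [-0.2, 0.9, -0.2]
opening: 1.005
```

```bash
python3 -c "
from lib import *
print(yaw());goto(.6374,.1238,.181,-63.2);shot('wrist','w6')"
```

```text
-62.57050832862911
shift [0.    0.02  0.014] turn [-0.    -0.     0.079] q6 2.67
```

View pics/w6.png

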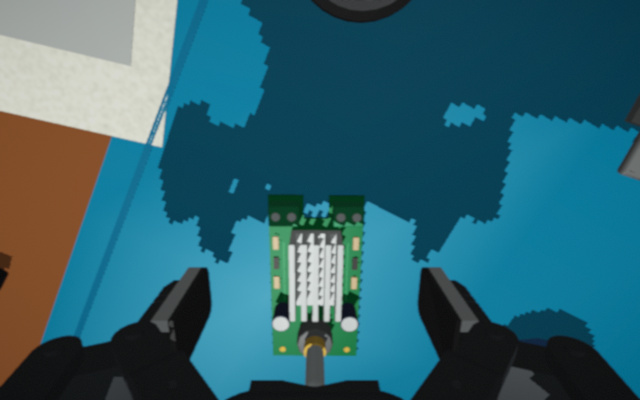

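Call:
drive_tool(
  commands=[
    [[0,0.02,0,0,0,0.08,100],[0,0,0,0,0,0,180],[0,0,0,0,0,0,255],[0,0,0,0,0,0,255],[0,0,0,0,0,0,255],[0,0,0,0,0,0,255],[0,0,0,0,0,0,255],[0,0,0,0,0,0,255]],
  ],
)

```text
time_s: 13.7
eef_pos: [0.6374, 0.124, 0.1823]
eef_rot: [-0.0, 0.852, -0.524, 0.0]
wrist_force: [0.3, 0.3, 5.5]
opening: 0.238
```

Call:
drive_tool(
  commands=[
    [[0,0,-0.2,0,0,0,255],[0,0,-0.4,0,0,0,255],[0,0,-0.5,0,0,0,255],[0,0,-0.6,0,0,0,255],[0,0,-0.6,0,0,0,255],[0,0,-0.6,0,0,0,255],[0,0,-0.2,0,0,0,255],[0,0,0,0,0,0,255]],
  ],
)

```text
time_s: 14.5
eef_pos: [0.6375, 0.124, 0.3385]
eef_rot: [-0.001, 0.852, -0.524, 0.001]
wrist_force: [-0.2, 0.0, -1.1]
opening: 0.238
```

Call:
drive_tool(
  commands=[
    [[0,0,0,0,0,-0.91,255],[0,0,0,0,0,-0.91,255],[0,0,0,0,0,-0.91,255],[0,0,0,0,0,-0.91,255],[0,0,0,0,0,-0.91,255],[0,0,0,0,0,-0.91,255],[0,0,0,0,0,-0.91,255],[0,0,0,0,0,-0.91,255],[0,0,0,0,0,-0.91,255],[0,0,0,0,0,-0.91,255]],
  ],
)

```text
time_s: 15.5
eef_pos: [0.6363, 0.124, 0.3336]
eef_rot: [-0.0, 0.996, 0.086, -0.002]
wrist_force: [-0.4, -0.3, -1.0]
opening: 0.236
```

```bash
cat >> lib.py <<'E'
ub=np.array([np.cos(np.radians(9.92)),np.sin(np.radians(9.92))])
def base(x,y):  # base-frame mm -> world m
    n=np.array([-ub[1],ub[0]]);return (np.array([497.4,-19.8])+x*ub+y*n)/1000
E
python3 - <<'E'
from lib import *
print(pose()[:3,3].round(4),yaw());d=shot('wrist','w7');T=pose()
X=(cloud(d)-T[:3,3])@T[:3,:3]
hsv=cv2.cvtColor(d["im"],cv2.COLOR_RGB2HSV)
g=(hsv[...,0]>45)&(hsv[...,0]<80)&(hsv[...,1]>90)&(X[...,2]<.21)&(X[...,2]>.1)
q=X[g];print(len(q),np.percentile(q,[1,50,99],axis=0).round(4))
A=np.c_[q[:,:2],np.ones(len(q))]
for _ in range(4):
    c=np.linalg.lstsq(A,q[:,2],rcond=None)[0];e=abs(q[:,2]-A@c);k=e<max(.0015,np.median(e)*2);A,q=A[k],q[k]
print("board plane in tool (slope x,y, z0)",c.round(4),len(q))
Pg=np.c_[np.where(g)[::-1]];Td=dict(d);Td["W"]=np.linalg.inv(T)@d["W"]
P=plane(Td,Pg,c[2]);r=cv2.minAreaRect((P[:,:2]*1000).astype(np.float32));print(r,cv2.boxPoints(r))
x,y=base(8,0);goto(x,y,.33,9.92);goto(x,y,.33,yaw())
E
```

```text
[0.6363 0.124  0.3336] 9.897197721914202
4009 [[-0.0497 -0.0195  0.1414]
 [ 0.0182  0.0004  0.1809]
 [ 0.0327  0.0203  0.1825]]
board plane in tool (slope x,y, z0) [-0.0549  0.0041  0.1797] 3021
((-7.943454742431641, 0.26659393310546875), (82.3115234375, 40.5175895690918), 0.4056812822818756) [[-49.241623  20.23348 ]
 [-48.954742 -20.28309 ]
 [ 33.354713 -19.700293]
 [ 33.067833  20.816278]]
shift [-3.086  2.336  0.086] turn [-0.005  0.032  0.04 ] q6 1.4
shift [-3.086  2.336  0.086] turn [-0.005  0.032 -0.   ] q6 1.4
```

View pics/w7.png

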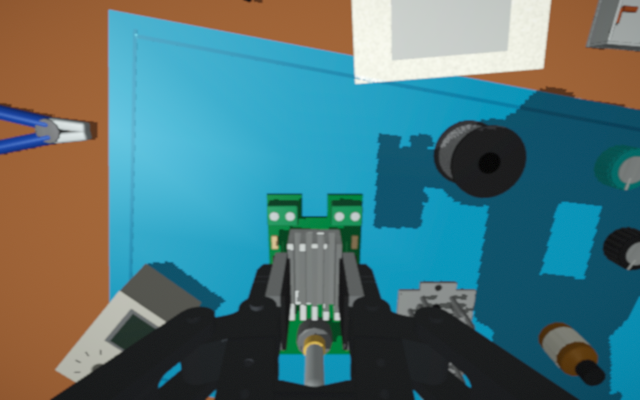

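Run:
```python
from lib import *
for f in ["w5","w7","w6"]:
    d=dict(np.load(f+".npz"));C=cloud(d);hsv=cv2.cvtColor(d["im"],cv2.COLOR_RGB2HSV)
    W=d["W"]
    for n,lo,hi in(("green",45,80),("mat",92,112)):
        g=(hsv[...,0]>lo)&(hsv[...,0]<hi)&(hsv[...,1]>90)&(d["depth"]>0)
        if n=="mat": g&=(abs(C[...,2])<.02)
        else: g[:100]=0; g[:,:200]=0; g[:,440:]=0
        q=C[g];h=-W[:2,1]/np.linalg.norm(W[:2,1]) # heading of tool x
        A=np.c_[q[:,:2]@h,q[:,:2]@[-h[1],h[0]],np.ones(len(q))];z=q[:,2]
        for _ in range(5):
            c=np.linalg.lstsq(A,z,rcond=None)[0];e=abs(z-A@c);k=e<max(.0015,np.median(e)*2);A,z=A[k],z[k]
        print(f,n,c[:2].round(4),z.mean().round(4),len(z))
```

```text
w5 green [0.0091 0.0005] 0.0012 1487
w5 mat [0.0005 0.0004] -0.0007 103631
w7 green [ 0.0171 -0.0015] 0.1525 2508
w7 mat [ 0.0005 -0.0004] -0.0007 111419
w6 green [0.0039 0.0008] 0.0012 4239
w6 mat [0.0008 0.0005] -0.0006 162169
```

Run:
```python
from lib import *
T=pose();d=dict(np.load("w7.npz"));X=(cloud(d)-T[:3,3])@T[:3,:3];hsv=cv2.cvtColor(d["im"],cv2.COLOR_RGB2HSV)
g=(hsv[...,0]>50)&(hsv[...,0]<75)&(hsv[...,1]>120)&(hsv[...,2]>80)&(X[...,2]<.19)&(X[...,2]>.17);q=X[g]
for a in np.arange(-.055,.04,.006):
    t=q[(q[:,0]>=a)&(q[:,0]<a+.006)]
    if len(t)>5: print(round(a+.003,3),len(t),np.percentile(t[:,2],[10,50,90]).round(4))
```

```text
-0.052 41 [0.1811 0.1818 0.1823]
-0.046 230 [0.1807 0.1812 0.1819]
-0.04 123 [0.1805 0.1814 0.1819]
-0.034 124 [0.1807 0.1813 0.1822]
-0.028 129 [0.1807 0.1813 0.1821]
-0.022 60 [0.1804 0.1813 0.182 ]
0.002 24 [0.1808 0.1813 0.182 ]
0.008 75 [0.1806 0.1813 0.1818]
0.014 73 [0.1807 0.1815 0.1823]
0.02 435 [0.1805 0.1813 0.1821]
0.026 106 [0.1717 0.1726 0.1811]
0.032 358 [0.1798 0.1811 0.1818]
```

```bash
python3 -c "
from lib import *
x,y=base(7.9,.3);goto(x,y,.26,10.3)"
```

```text
shift [-3.081  2.331  1.486] turn [-0.005  0.032 -0.007] q6 1.4
```

Call:
drive_tool(
  commands=[
    [[-0.3,0.23,0,0,0.03,0,255],[-0.5,0.38,0,0,0,0,255],[-0.5,0.38,0,0,0,0,255],[-0.5,0.38,0,0,0,0,255],[-0.5,0.38,0.1,0,0,0,255],[-0.4,0.3,0.3,0,0,0,255],[-0.25,0.19,0.4,0,0,0,255],[-0.13,0.09,0.4,0,0,0,255],[0,0,0.28,0,0,0,255],[0,0,0,0,0,0,255]],
  ],
)

```text
time_s: 16.55
eef_pos: [0.5037, -0.0161, 0.2592]
eef_rot: [-0.001, 0.997, 0.083, -0.001]
wrist_force: [-0.6, -0.2, -1.7]
opening: 0.24
```

Run:
```python
from lib import *
x,y=base(7.9,.3);goto(x,y,.2084,10.3);T=pose();print(yaw(T));d=shot('wrist','w8')
# key post top edges: dark pixels near the predicted place
for n,p in(("key",base(36.5,0)),("gL",base(46,14)),("gR",base(46,-14))):
    h=.037 if n=="key" else .034
    print(n,proj(d,[*p,h])[0].round(1))
im=d["im"];cv2.imwrite("pics/w8c.png",cv2.resize(im[100:280,200:430,::-1],None,fx=3.2,fy=3.2))
```

```text
shift [0.022 0.047 1.015] turn [-0.019  0.007 -0.101] q6 1.14
9.492902026634656
key [318.6 178.6]
gL [292.8 160.5]
gR [344.2 160.1]
```

View pics/w8c.png

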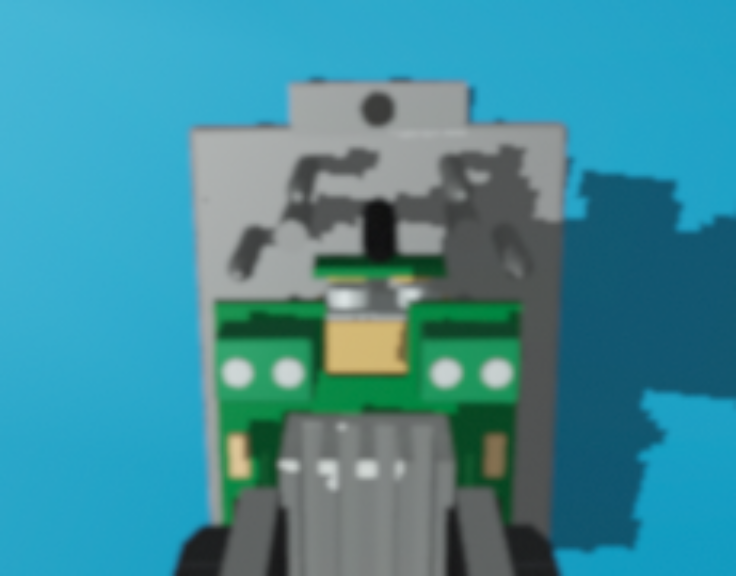

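Call:
drive_tool(
  commands=[
    [[0.02,0.045,0.1,-0.02,0,-0.1,255],[0,0,0.15,0,0,0,255],[0,0,0.15,0,0,0,255],[0,0,0,0,0,0,255]],
  ],
)

```text
time_s: 17.0
eef_pos: [0.506, -0.0182, 0.241]
eef_rot: [0.001, 0.996, 0.091, 0.001]
wrist_force: [-1.4, -0.2, -0.5]
opening: 0.232
```

Run:
```python
from lib import *
x,y=base(7.9,.3);goto(x,y,.2084,10.3)
```

```text
shift [-0.019 -0.006  0.652] turn [ 0.014 -0.017  0.013] q6 1.12
```

Call:
drive_tool(
  commands=[
    [[-0.01,0,0.15,0,0,0,255],[0,0,0.15,0,0,0,255],[0,0,0.1,0,0,0,255],[0,0,0.1,0,0,0,255],[0,0,0.08,0,0,0,255],[0,0,0,0,0,0,255]],
  ],
)

```text
time_s: 17.6
eef_pos: [0.5058, -0.0187, 0.2124]
eef_rot: [0.001, 0.996, 0.091, 0.002]
wrist_force: [-0.0, 0.1, -0.9]
opening: 0.236
```

Run:
```python
from lib import *
for i in range(2):
    x,y=base(7.9,.3);goto(x,y,.2084,10.3);print(ctrl.get_obs()["wrist_force"].round(1));d=shot('wrist',f'w9{i}')
```

```text
shift [-0.012 -0.013  0.081] turn [ 0.017 -0.022  0.012] q6 1.12
[-0.   0.1 -0.9]
shift [-0.016 -0.014  0.088] turn [ 0.019 -0.026  0.012] q6 1.12
[ 0.3  0.  -1.1]
```

Bottom is ~4 mm above the standoffs with no contact. Ease down.

Call:
drive_tool(
  commands=[
    [[-0.01,-0.01,0.03,0,-0.02,0,255],[0,0,0.03,0,0,0,255],[0,0,0.02,0,0,0,255],[0,0,0.01,0,0,0,255],[0,0,0,0,0,0,255]],
  ],
)

```text
time_s: 18.2
eef_pos: [0.5055, -0.0183, 0.2085]
eef_rot: [0.001, 0.996, 0.091, 0.001]
wrist_force: [-1.0, 0.1, -1.0]
opening: 0.235
```

Call:
drive_tool(
  commands=[
    [[0,0,0.015,0,0,0,255],[0,0,0,0,0,0,255]],
  ],
)

```text
time_s: 18.4
eef_pos: [0.5056, -0.0183, 0.2083]
eef_rot: [0.001, 0.996, 0.091, 0.001]
wrist_force: [-2.0, 0.0, 4.9]
opening: 0.234
```

Contact with the standoffs (4.9 N). Release slowly, rise, look.

Call:
drive_tool(
  commands=[
    [[0,0,0,0,0,0,170],[0,0,0,0,0,0,130],[0,0,0,0,0,0,80],[0,0,0,0,0,0,0],[0,0,0,0,0,0,0],[0,0,0,0,0,0,0],[0,0,0,0,0,0,0],[0,0,0,0,0,0,0]],
  ],
)

```text
time_s: 19.2
eef_pos: [0.5055, -0.0183, 0.2078]
eef_rot: [0.001, 0.996, 0.091, 0.001]
wrist_force: [0.4, -0.1, -0.4]
opening: 1.002
```

Call:
drive_tool(
  commands=[
    [[0,0,-0.2,0,0,0,0],[0,0,-0.4,0,0,0,0],[0,0,-0.6,0,0,0,0],[-0.2,0,-0.6,0,0,0,0],[-0.6,0,-0.6,0,0,0,0],[-0.6,0,0,0,0,0,0],[-0.4,0,0,0,0,0,0],[-0.2,0,0,0,0,0,0],[0,0,0,0,0,0,0],[0,0,0,0,0,0,0]],
  ],
)

```text
time_s: 20.2
eef_pos: [0.4075, -0.0362, 0.3282]
eef_rot: [0.002, 0.996, 0.09, 0.001]
wrist_force: [0.4, 0.1, 0.3]
opening: 0.997
```

Run:
```python
from lib import *
print(pose()[:3,3].round(4));d=shot('wrist','w10');C=cloud(d)
hsv=cv2.cvtColor(d["im"],cv2.COLOR_RGB2HSV);o=base(0,0)
g=(hsv[...,0]>50)&(hsv[...,0]<75)&(hsv[...,1]>110)&(C[...,2]>.02)&(C[...,2]<.035)&(np.hypot(C[...,0]-o[0],C[...,1]-o[1])<.06)
q=(C[g][:,:2]-o)*1000@np.c_[ub,[-ub[1],ub[0]]];z=C[g][:,2]
for a in(-36,-24,20,34):
    k=abs(q[:,0]-a)<6;print(a,k.sum(),np.median(z[k]).round(4) if k.any() else 0)
v,u=np.where(g);P=plane(d,np.c_[u,v],.0284);r=cv2.minAreaRect((P[:,:2]*1000).astype(np.float32));print(r,"offset in base",((np.array(r[0])/1000-o)*1000@np.c_[ub,[-ub[1],ub[0]]]).round(1))
k=(C[...,2]>.059)&(C[...,2]<.07)&(np.hypot(C[...,0]-o[0],C[...,1]-o[1])<.06);print("shaft",k.sum(),C[k][:,2].max(),((C[k].mean(0)[:2]-o)*1000@np.c_[ub,[-ub[1],ub[0]]]).round(1))
im=d["im"];cv2.imwrite("pics/w10c.png",cv2.resize(im[0:220,200:430,::-1],None,fx=2.7,fy=2.7))
```

```text
[ 0.4075 -0.0362  0.3282]
-36 691 0.0271
-24 642 0.0272
20 304 0.0272
34 396 0.0274
((497.53179931640625, -21.280956268310547), (83.41551971435547, 41.20276641845703), 10.12672233581543) offset in base [-0.1 -1.5]
shaft 122 0.06611129845343766 [-28.1  -1.4]
```

View pics/w10c.png

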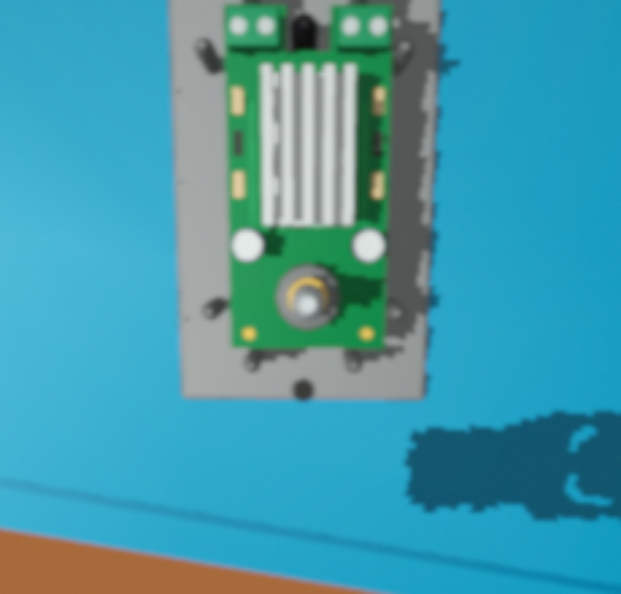

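```bash
python3 -c "
from lib import *
goto(.45,.28,.36,10);goto(.45,.28,.36,-31)"
```

```text
shift [ 1.974 -6.065 -0.653] turn [ 0.023 -0.016  0.049] q6 1.01
shift [ 1.974 -6.065 -0.653] turn [ 0.016 -0.024  5.174] q6 1.01
```

Call:
drive_tool(
  commands=[
    [[0.2,-0.4,-0.1,0.02,-0.02,0,0],[0.2,-0.65,-0.1,0,0,0,0],[0.2,-0.7,-0.1,0,0,0,0],[0.2,-0.7,-0.1,0,0,0,0],[0.2,-0.7,-0.1,0,0,0,0],[0.2,-0.7,-0.1,0,0,0,0],[0.2,-0.7,-0.05,0,0,0,0],[0.2,-0.7,0,0,0,0,0],[0.2,-0.5,0,0,0,0,0],[0.17,-0.3,0,0,0,0,0]],
  ],
)

```text
time_s: 21.25
eef_pos: [0.4496, 0.282, 0.3595]
eef_rot: [-0.0, 0.996, 0.092, -0.001]
wrist_force: [-0.3, -0.4, -0.0]
opening: 1.0
```

Call:
drive_tool(
  commands=[
    [[0,0,0,0,0,0.86,0],[0,0,0,0,0,0.86,0],[0,0,0,0,0,0.86,0],[0,0,0,0,0,0.86,0],[0,0,0,0,0,0.86,0],[0,0,0,0,0,0.86,0],[0,0,0,0,0,0,0],[0,0,0,0,0,0,0]],
  ],
)

```text
time_s: 22.05
eef_pos: [0.4496, 0.2797, 0.3597]
eef_rot: [0.0, 0.964, -0.265, -0.001]
wrist_force: [0.5, 0.7, 0.4]
opening: 0.997
```

Run:
```python
from lib import *
print(pose()[:3,3].round(4),yaw());d=shot('wrist','w11')
P,r=top_rect(d,(.465,.265),.0475,.004,.08);print(cv2.boxPoints(r))
c=proj(d,[.465,.265,.048])[0].astype(int);print(c)
im=d["im"];cv2.imwrite("pics/w11.png",im[:,:,::-1])
```

```text
[0.4496 0.2797 0.3597] -30.679631189814145
n 10388 zmed 0.0468 rect mm [467.6 265.9] [ 63.8 105.7] ang 58.5
[[405.86765 266.27155]
 [495.96472 211.05067]
 [529.31665 265.46686]
 [439.21954 320.68774]]
[318 162]
```

View pics/w11.png

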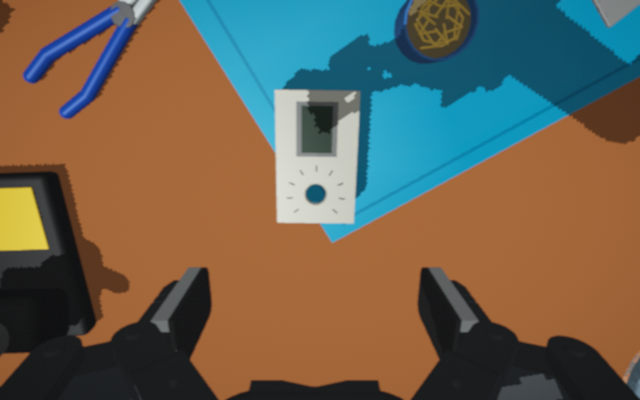

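```bash
python3 -c "
from lib import *
goto(.4676,.2659,.18,-31.5)"
```

```text
shift [0.456 0.047 3.594] turn [0.009 0.01  0.099] q6 2.44
```

Call:
drive_tool(
  commands=[
    [[0.23,0.025,0.2,0,0,0.1,0],[0.23,0.022,0.4,0,0,0,0],[0,0,0.5,0,0,0,0],[0,0,0.5,0,0,0,0],[0,0,0.5,0,0,0,0],[0,0,0.5,0,0,0,0],[0,0,0.45,0,0,0,0],[0,0,0.35,0,0,0,0],[0,0,0.19,0,0,0,0],[0,0,0,0,0,0,0]],
  ],
)

```text
time_s: 23.1
eef_pos: [0.467, 0.2647, 0.1787]
eef_rot: [0.001, 0.962, -0.273, -0.002]
wrist_force: [-0.6, -0.7, 0.0]
opening: 0.998
```

Call:
drive_tool(
  commands=[
    [[0,0,0,0,0,0,60],[0,0,0,0,0,0,120],[0,0,0,0,0,0,255],[0,0,0,0,0,0,255],[0,0,0,0,0,0,255],[0,0,0,0,0,0,255]],
  ],
)

```text
time_s: 23.7
eef_pos: [0.4681, 0.2655, 0.1816]
eef_rot: [-0.0, 0.962, -0.273, 0.0]
wrist_force: [0.7, -0.3, 7.0]
opening: 0.742
```

Call:
drive_tool(
  commands=[
    [[0,0,-0.2,0,0,0,255],[0,0,-0.4,0,0,0,255],[0,0,-0.5,0,0,0,255],[0,0,-0.5,0,0,0,255],[0,0,-0.5,0,0,0,255],[0,0,-0.5,0,0,0,255],[0,0,-0.5,0,0,0,255],[0,0,-0.3,0,0,0,255],[0,0,-0.1,0,0,0,255]],
  ],
)

```text
time_s: 24.6
eef_pos: [0.4679, 0.2655, 0.3578]
eef_rot: [-0.001, 0.962, -0.273, 0.001]
wrist_force: [0.8, 0.6, -0.5]
opening: 0.745
```

Call:
drive_tool(
  commands=[
    [[0,0,0,0,0,-0.5,255],[0,0,0,0,0,-0.74,255],[0,0,0,0,0,-0.74,255],[0,0,0,0,0,-0.74,255],[0,0,0,0,0,-0.74,255],[0,0,0,0,0,-0.74,255],[0,0,0,0,0,-0.6,255],[0,0,0,0,0,-0.38,255],[0,0,0,0,0,0,255],[0,0,0,0,0,0,255]],
  ],
)

```text
time_s: 25.6
eef_pos: [0.4674, 0.2653, 0.3549]
eef_rot: [0.0, 0.996, 0.084, -0.001]
wrist_force: [0.4, -0.2, -1.0]
opening: 0.739
```

```bash
cat > held.py <<'E'
from lib import *
import sys
T=pose();print(T[:3,3].round(4),yaw(T));d=shot('wrist',sys.argv[1])
X=(cloud(d)-T[:3,3])@T[:3,:3]
m=(X[...,2]>.115)&(X[...,2]<.15)&(abs(X[...,1])<.031)&(d["depth"]>0)
hsv=cv2.cvtColor(d["im"],cv2.COLOR_RGB2HSV);m&=(hsv[...,2]>120)&(hsv[...,1]<60)
q=X[m];A=np.c_[q[:,:2],np.ones(len(q))];z=q[:,2]
for _ in range(5):
    c=np.linalg.lstsq(A,z,rcond=None)[0];e=abs(z-A@c);k=e<max(.0015,np.median(e)*2.5);A,z=A[k],z[k]
print("plane",c.round(4),len(z))
Td=dict(d);Td["W"]=np.linalg.inv(T)@d["W"];v,u=np.where(m);P=plane(Td,np.c_[u,v],c[2]-.001)
r=cv2.minAreaRect((P[:,:2]*1000).astype(np.float32));print(r,cv2.boxPoints(r).round(1))
E
python3 held.py w12
```

```text
[0.4674 0.2653 0.3549] 9.674053020481102
plane [-0.001  -0.0013  0.1349] 16291
((12.616769790649414, 0.02582550048828125), (78.95918273925781, 61.97608184814453), 0.05933215841650963) [[-26.9  31. ]
 [-26.8 -31. ]
 [ 52.1 -30.9]
 [ 52.1  31.1]]
```

View pics/w12.png

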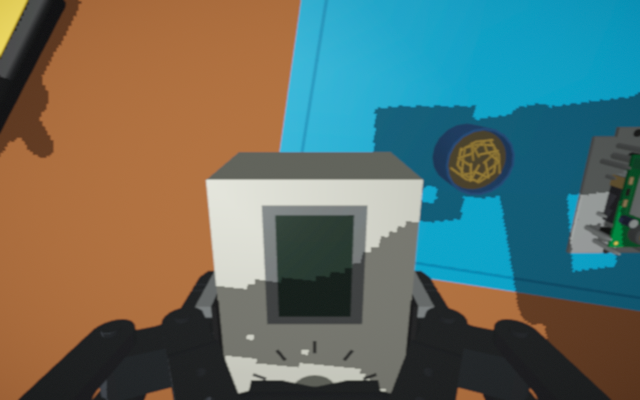

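Run:
```python
from lib import *
B=np.c_[ub,[-ub[1],ub[0]]]
for f,rows in(("w4",range(40,150)),("w10",range(20,140))):
    d=dict(np.load(f+".npz"));hsv=cv2.cvtColor(d["im"],cv2.COLOR_RGB2HSV)
    mat=(hsv[...,0]>90)&(hsv[...,0]<112)&(hsv[...,1]>90)
    for n,col in(("L",range(230,300)),("R",range(400,330,-1))):
        E=[]
        for y in rows:
            c=np.array(list(col));t=np.where(~mat[y,c])[0]
            if len(t): E.append((c[t[0]],y))
        Q=(plane(d,np.array(E),.004)[:,:2]-base(0,0))*1000@B
        print(f,n,np.median(Q[:,1]).round(2),"slope deg",np.degrees(np.polyfit(Q[:,0],Q[:,1],1)[0]).round(2))
x,y=base(.7,0);goto(x,y,.355,10)
```

```text
w4 L 36.27 slope deg 0.09
w4 R -36.19 slope deg 0.05
w10 L 36.27 slope deg 0.14
w10 R -36.22 slope deg -0.06
shift [-3.54e-01  5.72e+00  3.00e-03] turn [ 0.001  0.017 -0.04 ] q6 1.7
```

Call:
drive_tool(
  commands=[
    [[0,0.3,0,0,0,0,255],[-0.05,0.5,0,0,0,0,255],[-0.05,0.6,0,0,0,0,255],[-0.05,0.65,0,0,0,0,255],[-0.05,0.65,0,0,0,0,255],[-0.05,0.65,0,0,0,0,255],[-0.05,0.65,0,0,0,0,255],[-0.05,0.65,0,0,0,0,255],[0,0.6,0,0,0,0,255],[0,0.47,0,0,0,-0.04,255]],
  ],
)

```text
time_s: 26.65
eef_pos: [0.4987, -0.022, 0.3557]
eef_rot: [0.0, 0.996, 0.087, -0.001]
wrist_force: [0.5, 0.5, -0.6]
opening: 0.744
```

Call:
drive_tool(
  commands=[
    [[0,0,0.3,0,0,0,255],[0,0,0.5,0,0,0,255],[0,0,0.5,0,0,0,255],[0,0,0.3,0,0,0,255],[0,0,0,0,0,0,255],[0,0,0,0,0,0,255]],
  ],
)

```text
time_s: 27.25
eef_pos: [0.4988, -0.0201, 0.2758]
eef_rot: [0.0, 0.996, 0.087, -0.001]
wrist_force: [0.7, 0.5, 0.1]
opening: 0.744
```

```bash
python3 - <<'E'
from lib import *
x,y=base(.7,-.3);goto(x,y,.186,10)
print(pose()[2,3],ctrl.get_obs()["opening"])
E
python3 held.py w13
```

```text
shift [-0.009 -0.004  1.797] turn [0.001 0.012 0.005] q6 1.12
0.27583454180475736 0.7436038845788356
[ 0.4988 -0.0201  0.2758] 10.03634377307469
plane [-0.0008 -0.0008  0.1349] 15352
((12.485824584960938, -0.15238380432128906), (78.92483520507812, 61.97026062011719), 0.3413428068161011) [[-27.2  30.6]
 [-26.8 -31.4]
 [ 52.1 -30.9]
 [ 51.8  31.1]]
```

Call:
drive_tool(
  commands=[
    [[-0.01,0,0.3,0,0,0,255],[0,0,0.3,0,0,0,255],[0,0,0.25,0,0,0,255],[0,0,0.15,0,0,0,255],[0,0,0.1,0,0,0,255],[0,0,0,0,0,0,255],[0,0,0,0,0,0,255]],
  ],
)

```text
time_s: 28.0
eef_pos: [0.4985, -0.0197, 0.2209]
eef_rot: [0.0, 0.996, 0.088, -0.0]
wrist_force: [0.0, 0.7, -1.0]
opening: 0.744
```

Run:
```python
from lib import *
x,y=base(.7,-.3);goto(x,y,.186,10);print(ctrl.get_obs()["wrist_force"])
```

```text
shift [-0.007  0.004  0.699] turn [0.002 0.006 0.01 ] q6 1.12
[ 0.03724303  0.72381605 -1.01858176]
```

Call:
drive_tool(
  commands=[
    [[0,0,0.1,0,0,0,255],[0,0,0.1,0,0,0,255],[0,0,0.1,0,0,0,255],[0,0,0,0,0,0,255]],
  ],
)

```text
time_s: 28.4
eef_pos: [0.4978, -0.0195, 0.2046]
eef_rot: [-0.0, 0.996, 0.088, -0.001]
wrist_force: [-0.0, 0.1, -1.4]
opening: 0.742
```

Call:
drive_tool(
  commands=[
    [[0,0,0.1,0,0,0,255],[0,0,0.1,0,0,0,255],[0,0,0.05,0,0,0,255],[0,0,0,0,0,0,255]],
  ],
)

```text
time_s: 28.8
eef_pos: [0.498, -0.0196, 0.1925]
eef_rot: [-0.0, 0.996, 0.088, -0.001]
wrist_force: [0.1, -0.7, -0.7]
opening: 0.743
```

Call:
drive_tool(
  commands=[
    [[0,0,0.05,0,0,0,255],[0,0,0.04,0,0,0,255],[0,0,0.02,0,0,0,255],[0,0,0,0,0,0,255]],
  ],
)

```text
time_s: 29.2
eef_pos: [0.4981, -0.0196, 0.1874]
eef_rot: [0.0, 0.996, 0.088, -0.001]
wrist_force: [0.8, -0.0, -1.1]
opening: 0.74
```

Call:
drive_tool(
  commands=[
    [[0,0,0.02,0,0,0,255],[0,0,0.02,0,0,0,255],[0,0,0,0,0,0,255]],
  ],
)

```text
time_s: 29.5
eef_pos: [0.4983, -0.0197, 0.1857]
eef_rot: [0.0, 0.996, 0.088, -0.001]
wrist_force: [-0.5, 0.2, -1.3]
opening: 0.742
```

Call:
drive_tool(
  commands=[
    [[0,0,0.015,0,0,0,255],[0,0,0,0,0,0,255]],
  ],
)

```text
time_s: 29.7
eef_pos: [0.4984, -0.0197, 0.1856]
eef_rot: [0.0, 0.996, 0.088, -0.001]
wrist_force: [-4.4, 0.8, 9.9]
opening: 0.744
```

Call:
drive_tool(
  commands=[
    [[0,0,0,0,0,0,55],[0,0,0,0,0,0,40],[0,0,0,0,0,0,20],[0,0,0,0,0,0,0],[0,0,0,0,0,0,0],[0,0,0,0,0,0,0],[0,0,0,0,0,0,0]],
  ],
)

```text
time_s: 30.4
eef_pos: [0.4982, -0.0196, 0.1848]
eef_rot: [0.0, 0.996, 0.088, -0.001]
wrist_force: [-0.5, 0.5, 0.1]
opening: 0.999
```

Call:
drive_tool(
  commands=[
    [[0,0,-0.1,0,0,0,0],[0,0,-0.3,0,0,0,0],[0,0,-0.5,0,0,0,0],[0,0,-0.6,0,0,0,0],[-0.2,0,-0.6,0,0,0,0],[-0.5,0,-0.6,0,0,0,0],[-0.5,0,-0.6,0,0,0,0],[-0.3,0,-0.2,0,0,0,0],[0,0,0,0,0,0,0],[0,0,0,0,0,0,0]],
  ],
)

```text
time_s: 31.4
eef_pos: [0.4247, -0.0327, 0.3602]
eef_rot: [0.0, 0.996, 0.088, 0.0]
wrist_force: [-0.3, 0.0, -0.7]
opening: 1.001
```

```bash
cat > asm.py <<'E'
from lib import *
import sys
B=np.c_[ub,[-ub[1],ub[0]]];o=base(0,0)
print(pose()[:3,3].round(4));d=shot('wrist',sys.argv[1]);C=cloud(d)
P,r=top_rect(d,o,.052,.004,.08);print("cover in base",((np.array(r[0])/1000-o)*1000@B).round(1))
q=(C[...,:2]-o)*1000@B;z=C[...,2]
m=(abs(z-.052)<.005)&(abs(q[...,0])<50)&(abs(q[...,1])<29);A=np.c_[q[m],np.ones(m.sum())];c=np.linalg.lstsq(A,z[m]*1000,rcond=None)[0];print("top plane slope,z",c.round(4))
k=(z>.059)&(z<.08)&(np.hypot(*np.moveaxis(q,-1,0))<60);print("above cover",k.sum(),z[k].max() if k.any() else 0,q[k].mean(0).round(1) if k.any() else 0)
E
python3 asm.py w14
```

```text
[ 0.4247 -0.0327  0.3602]
n 12584 zmed 0.0509 rect mm [497.  -20.8] [104.8  63.7] ang 10.1
cover in base [-0.6 -0.9]
top plane slope,z [ 3.4000e-03 -5.0000e-04  5.0878e+01]
above cover 97 0.0662418244374619 [-28.   -1.4]
```

```bash
python3 -c "
from lib import *
goto(.60,-.168,.33,10)"
```

```text
shift [2.978 3.277 0.587] turn [-0.001  0.01   0.008] q6 1.04
```

Call:
drive_tool(
  commands=[
    [[0.2,0.25,0,0,0,0,0],[0.4,0.45,0,0,0,0,0],[0.5,0.5,0,0,0,0,0],[0.5,0.5,0,0,0,0,0],[0.5,0.5,0.1,0,0,0,0],[0.4,0.5,0.2,0,0,0,0],[0.3,0.4,0.2,0,0,0,0],[0.18,0.18,0.1,0,0,0,0],[0,0,0,0,0,0,0],[0,0,0,0,0,0,0]],
  ],
)

```text
time_s: 32.45
eef_pos: [0.5999, -0.1677, 0.328]
eef_rot: [-0.001, 0.996, 0.088, -0.002]
wrist_force: [0.2, -0.6, 0.1]
opening: 0.998
```

Run:
```python
from lib import *
print(pose()[:3,3].round(4));d=shot('wrist','w15');C=cloud(d)
P,r=top_rect(d,(.623,-.164),.0195,.004,.03)
print("circle",cv2.minEnclosingCircle((P[:,:2]*1000).astype(np.float32)))
v,u=proj(d,[.623,-.164,.02])[0][::-1].astype(int);print(u,v,d["im"][v,u],d["im"][v-6:v+30:6,u].tolist())
```

```text
[ 0.5999 -0.1677  0.328 ]
n 1479 zmed 0.0188 rect mm [ 625.4 -164.2] [34.3 34.2] ang 32.4
circle ((625.2590942382812, -164.28363037109375), 17.45503044128418)
314 158 [216 221 219] [[214, 220, 218], [216, 221, 219], [219, 224, 222], [167, 173, 171], [53, 75, 90], [35, 159, 194]]
```

```bash
python3 -c "
from lib import *
goto(.6253,-.1642,.179,10)"
```

```text
shift [0.523 0.029 2.992] turn [-0.009  0.021  0.013] q6 0.93
```

Call:
drive_tool(
  commands=[
    [[0.26,0.015,0.1,0,0,0,0],[0.26,0.015,0.3,0,0,0,0],[0,0,0.5,0,0,0,0],[0,0,0.5,0,0,0,0],[0,0,0.5,0,0,0,0],[0,0,0.5,0,0,0,0],[0,0,0.35,0,0,0,0],[0,0,0.24,0,0,0,0],[0,0,0,0,0,0,0],[0,0,0,0,0,0,0]],
  ],
)

```text
time_s: 33.5
eef_pos: [0.626, -0.1651, 0.1809]
eef_rot: [0.0, 0.996, 0.088, -0.0]
wrist_force: [-0.2, -1.3, 0.1]
opening: 1.001
```

Call:
drive_tool(
  commands=[
    [[0,0,0,0,0,0,80],[0,0,0,0,0,0,120],[0,0,0,0,0,0,180],[0,0,0,0,0,0,255],[0,0,0,0,0,0,255],[0,0,0,0,0,0,255],[0,0,0,0,0,0,255],[0,0,0,0,0,0,255]],
  ],
)

```text
time_s: 34.3
eef_pos: [0.626, -0.1653, 0.1813]
eef_rot: [0.001, 0.996, 0.088, -0.0]
wrist_force: [-1.8, 0.2, 5.9]
opening: 0.37
```

Call:
drive_tool(
  commands=[
    [[0,0,-0.2,0,0,0,255],[0,0,-0.4,0,0,0,255],[0,0,-0.5,0,0,0,255],[0,0,-0.5,0,0,0,255],[0,0,-0.5,0,0,0,255],[0,0,-0.5,0,0,0,255],[0,0,-0.3,0,0,0,255],[0,0,0,0,0,0,255]],
  ],
)

```text
time_s: 35.1
eef_pos: [0.6265, -0.1653, 0.3282]
eef_rot: [0.001, 0.996, 0.088, 0.001]
wrist_force: [0.7, 0.7, 0.6]
opening: 0.372
```

Run:
```python
from lib import *
T=pose();print(T[:3,3].round(4),yaw(T));d=shot('wrist','w16')
X=(cloud(d)-T[:3,3])@T[:3,:3];m=(X[...,2]>.145)&(X[...,2]<.17)&(abs(X[...,1])<.0145)&(abs(X[...,0])<.025)&(d["depth"]>0)
q=X[m];print(len(q),np.percentile(q,[1,50,99],axis=0).round(4))
hsv=cv2.cvtColor(d["im"],cv2.COLOR_RGB2HSV);w=m&(hsv[...,2]>140);c=np.linalg.lstsq(np.c_[X[w][:,:2],np.ones(w.sum())],X[w][:,2],rcond=None)[0];print("silver",w.sum(),X[w].mean(0).round(4),c.round(3),np.percentile(X[w],[2,98],axis=0).round(4))
x,y=base(-28,-1.2);goto(x,y,.33,10)
```

```text
[ 0.6265 -0.1653  0.3282] 10.079556727651926
4750 [[-0.0161 -0.014   0.161 ]
 [ 0.002   0.0003  0.1625]
 [ 0.0161  0.0141  0.1693]]
silver 130 [-0.0121 -0.0026  0.1624] [-0.123  0.08   0.161] [[-0.0172 -0.0063  0.1613]
 [-0.007   0.0109  0.165 ]]
shift [-2.584 -3.289 -0.082] turn [ 0.009 -0.002  0.009] q6 0.95
```

Call:
drive_tool(
  commands=[
    [[-0.2,-0.25,0,0,0,0,255],[-0.35,-0.45,0,0,0,0,255],[-0.4,-0.5,0,0,0,0,255],[-0.4,-0.5,0,0,0,0,255],[-0.4,-0.5,0,0,0,0,255],[-0.4,-0.5,0,0,0,0,255],[-0.3,-0.4,0,0,0,0,255],[-0.13,-0.19,0.2,0,0,0,255],[0,0,0.4,0,0,0,255],[0,0,0.3,0,0,0,255]],
  ],
)

```text
time_s: 36.15
eef_pos: [0.4693, -0.0254, 0.2782]
eef_rot: [-0.0, 0.996, 0.088, -0.002]
wrist_force: [-0.2, 0.1, -0.4]
opening: 0.368
```

Call:
drive_tool(
  commands=[
    [[0,0,0.1,0,0,0,255],[0,0,0,0,0,0,255],[0,0,0,0,0,0,255]],
  ],
)

```text
time_s: 36.45
eef_pos: [0.4702, -0.0259, 0.2753]
eef_rot: [0.0, 0.996, 0.088, -0.001]
wrist_force: [0.8, -0.2, 0.1]
opening: 0.369
```

Run:
```python
from lib import *
x,y=base(-27.5,-1.3);goto(x,y,.2333,10);T=pose();d=shot('wrist','w17')
X=(cloud(d)-T[:3,3])@T[:3,:3];m=(X[...,2]>.155)&(X[...,2]<.166)&(abs(X[...,1])<.0145)&(abs(X[...,0])<.015)
A=np.c_[X[m][:,:2],np.ones(m.sum())];print(np.linalg.lstsq(A,X[m][:,2],rcond=None)[0].round(4),m.sum())
B=np.c_[ub,[-ub[1],ub[0]]];o=base(0,0);P,r=top_rect(d,o,.052,.004,.08)
b=cv2.boxPoints(r)/1000;print(((b-o)*1000@B).round(1))
im=d["im"];cv2.imwrite("pics/w17c.png",cv2.resize(im[60:390,170:470,::-1],None,fx=2,fy=1.8))
```

```text
shift [ 0.008 -0.001  0.84 ] turn [-0.     0.012  0.007] q6 1.09
[ 0.0177 -0.0011  0.1624] 4224
n 18581 zmed 0.0509 rect mm [499.3 -20.2] [100.8  63.6] ang 10.1
[[-48.7  30.9]
 [-48.6 -32.7]
 [ 52.3 -32.4]
 [ 52.1  31.2]]
```

View pics/w17c.png

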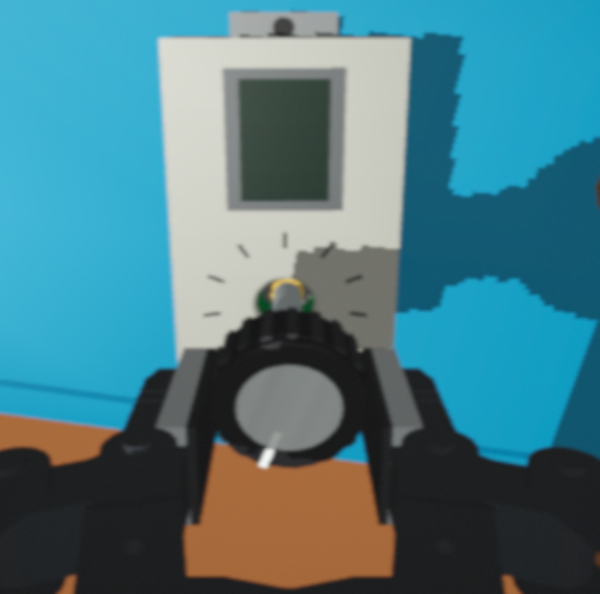

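Call:
drive_tool(
  commands=[
    [[0.01,0,0.15,0,0,0,255],[0,0,0.15,0,0,0,255],[0,0,0.1,0,0,0,255],[0,0,0.1,0,0,0,255],[0,0,0.05,0,0,0,255],[0,0,0,0,0,0,255]],
  ],
)

```text
time_s: 37.1
eef_pos: [0.4702, -0.0256, 0.2474]
eef_rot: [-0.0, 0.996, 0.088, -0.001]
wrist_force: [-0.6, -0.4, -0.1]
opening: 0.371
```

Call:
drive_tool(
  commands=[
    [[0,0,0.05,0,0,0,255],[0,0,0.05,0,0,0,255],[0,0,0.05,0,0,0,255],[0,0,0,0,0,0,255]],
  ],
)

```text
time_s: 37.5
eef_pos: [0.4702, -0.0255, 0.24]
eef_rot: [-0.0, 0.996, 0.088, -0.001]
wrist_force: [-0.7, -0.2, -0.7]
opening: 0.368
```

Underside now at about 58.7 mm, below the 66 mm tip, with no force: the shaft is in the bore.

Call:
drive_tool(
  commands=[
    [[0,0,0.05,0,0,0,255],[0,0,0.04,0,0,0,255],[0,0,0.02,0,0,0,255],[0,0,0.01,0,0,0,255],[0,0,0,0,0,0,255]],
  ],
)

```text
time_s: 38.0
eef_pos: [0.4704, -0.0256, 0.2343]
eef_rot: [0.0, 0.996, 0.088, -0.001]
wrist_force: [-0.2, 0.2, -1.0]
opening: 0.367
```

Call:
drive_tool(
  commands=[
    [[0,0,0.015,0,0,0,255],[0,0,0,0,0,0,255]],
  ],
)

```text
time_s: 38.2
eef_pos: [0.4704, -0.0256, 0.2336]
eef_rot: [0.0, 0.996, 0.088, -0.001]
wrist_force: [0.5, 0.2, -0.7]
opening: 0.372
```

Call:
drive_tool(
  commands=[
    [[0,0,0,0,0,0,140],[0,0,0,0,0,0,110],[0,0,0,0,0,0,60],[0,0,0,0,0,0,0],[0,0,0,0,0,0,0],[0,0,0,0,0,0,0],[0,0,0,0,0,0,0],[0,0,0,0,0,0,0]],
  ],
)

```text
time_s: 39.0
eef_pos: [0.4704, -0.0256, 0.2336]
eef_rot: [0.0, 0.996, 0.088, -0.001]
wrist_force: [1.0, -0.2, -0.5]
opening: 0.999
```

Call:
drive_tool(
  commands=[
    [[0,0,-0.1,0,0,0,0],[0,0,-0.3,0,0,0,0],[0,0,-0.5,0,0,0,0],[0,0,-0.6,0,0,0,0],[0,0,-0.6,0,0,0,0],[-0.4,0,-0.3,0,0,0,0],[-0.5,0,0,0,0,0,0],[-0.1,0,0,0,0,0,0],[0,0,0,0,0,0,0],[0,0,0,0,0,0,0]],
  ],
)

```text
time_s: 40.0
eef_pos: [0.4218, -0.0344, 0.3537]
eef_rot: [0.0, 0.996, 0.088, -0.0]
wrist_force: [-0.1, -0.2, -0.5]
opening: 1.0
```

```bash
python3 asm.py w18
python3 - <<'E'
from lib import *
d=dict(np.load("w18.npz"));P,r=top_rect(d,base(-28,-1),.072,.004,.03);B=np.c_[ub,[-ub[1],ub[0]]]
print("knob in base",((np.array(r[0])/1000-base(0,0))*1000@B).round(1))
C=cloud(d);k=(abs(C[...,2]-.072)<.004)&(np.hypot(C[...,0]-base(-28,-1)[0],C[...,1]-base(-28,-1)[1])<.014);A=np.c_[C[k][:,:2],np.ones(k.sum())];print(np.linalg.lstsq(A,C[k][:,2],rcond=None)[0][:2].round(3),np.median(C[k][:,2]))
# bystanders: top camera now vs start
a=dict(np.load("top0.npz"));t=shot("top");g=lambda x:cv2.cvtColor(x,cv2.COLOR_RGB2GRAY).astype(int)
D=abs(g(a["pixels"])-g(t["im"]))>25
for n,u,v in [("reel",308,145),("flux",371,212),("tin",253,218),("cutters",152,169),("driver",455,160)]: print(n,"changed px",D[v-12:v+12,u-12:u+12].sum())
E
```

```text
[ 0.4218 -0.0344  0.3537]
n 11739 zmed 0.0509 rect mm [496.6 -20.8] [105.   63.7] ang 10.1
cover in base [-0.9 -0.9]
top plane slope,z [ 2.80000e-03 -6.00000e-04  5.08708e+01]
above cover 1952 0.07326945645846758 [-28.1  -1.8]
n 1912 zmed 0.0708 rect mm [469.8 -26.5] [34.4 33.9] ang 55.5
knob in base [-28.4  -1.8]
[-0.005 -0.   ] 0.07099208158805645
reel changed px 0
flux changed px 14
tin changed px 0
cutters changed px 0
driver changed px 0
```

```bash
python3 -c "
from bench import ctrl
print(ctrl.hand_in())"
```

```text
the job is handed in; nothing more can be done
None
```

I assembled the thermostat in the required order: battery, board, cover, then knob. I let go of each part once it was home and handed the job in at about 40 s of the 128 s allowed.

My last checks, in the base's frame with heights corrected for the depth camera's roughly 1 mm low reading:

| Part | Position | Height | Tilt |
|---|---|---|---|
| Battery | in its cradle, terminals against the contact plate | top about 21.5 mm | level |
| Board | about (0, -1.5) mm; turned about 0.2° | underside about 26 mm, shaft tip 66 mm | level |
| Cover | (-0.9, -0.9) mm; turned about 0.2° | top about 52 mm | about 0.2° |
| Knob | (-28.4, -1.8) mm, about 0.5 mm off the shaft | underside about 52 mm | about 0.3° |

- **Battery:** I checked it only before the board covered it, and nothing after that pushed against it.
- **Board:** it sits about 1.4 mm to one side in y, within the play of its guide posts.
- **Bystanders:** comparing start and end pictures from the top camera showed no change at the reel, tin, side cutters or screwdriver. A few pixels changed at the flux bottle, most likely from the arm's shadow. The arm did not come near it, but I did not check that spot further.

No check failed.

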